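Shut the tubs, file them with their mate, close the organiser

ROBOT

A 6-joint arm with a two-finger parallel gripper is mounted at the origin on the work surface. World frame = base frame: x ahead of the robot, y to its left, z up, the work surface at z = 0. Lengths are in mm, angles in rad, forces in N, time in s.
With the tool pointing down it reaches from about 400 to 825 mm from the base axis. Payload 7 kg.
Tool frame: the origin (TCP) lies at the centre of the arm's flange, where the gripper is bolted on; the fingertips stand 178 mm ahead of it and the grasp point (between the pads) lies 159 mm ahead of it; z points along the fingers, y is the line along which they close (so a half turn about z gives the same grasp; the last joint's range is limited). The gripper opens to 88 mm and grips with 3 to 60 N. Pads are 19 mm wide; open, the fingers measure 130 mm over their backs; the gripper's body (78 mm by 193 mm) begins 47 mm behind the grasp point.
Start: joints at [-0.814, 0.359, 0.012, 0, -1.224, -0.288], TCP at [304.948, -602.165, 404.661] pointing down, gripper open.
Joint ranges: [-3.07, 3.07], [-1.43, 2.12], [-1.02, 1.25], [-3.03, 1.67], [-3.05, -0], [-3.03, 3.03]. Speed limits (rad/s): [2.39, 2.39, 3.01, 3.14, 3.14, 3.14].

INTERFACE

Orientations are given as a 3x3 rotation matrix whose columns are the frame's x, y, z axes.
In Python, from rig import state, camera, camera_model, sign_off, search_frame, landmark_of gives the robot as it stands.
- The arm moves only by the tool send_rows, never from a script. Its argument "rows" is a list of rows, each an object of numbers: "dx", "dy", "dz": the shift along the tool's x, y, z each as a share of 0.05 m, from -1 to 1; "wx", "wy", "wz": the turn, a rotation vector about the tool's x, y, z each as a share of 6 degrees, from -1 to 1; "grip": the opening, from 0 (shut) to 1 (fully open). A call has 1 to 12 rows; each row shifts and turns the commanded pose from where the row before left it, along the tool's axes as they then stand; what a row does not reach is not made up. A row lasts 1/10 s, in which the tool goes at most 50 mm and 8.59 degrees, less where a joint would pass 70% of its speed; a pose out of reach is approached as far as the arm can. A call with a number of a shift or a turn outside -1 to 1 is refused whole. A call with a gripper value outside its range is refused whole. The fingers move at their own pace and stop on an object; "grip_force" is the grip in N (left out, the last holds). Time passes only in rows, so rows that do not move let the fingers close. It gives the time, the measured TCP pose, the force, the opening and the grip force at its end, in the units of the state.
- state(): the state, without advancing time (a new reading comes with each control period).
- camera(name): name is "side" or "top" or "wrist"; returns the picture (480x640x3 uint8, red, green, blue); there is no depth.
- camera_model(name): a dict with "camera_matrix" (3x3 intrinsics, pixels), "R" (3x3) and "t" (3): a world point X has camera coordinates R X + t; the wrist camera has in their place "mount" (4x4, takes a point from camera to tool coordinates, whose origin is the TCP and whose axes are the flange's). Camera axes: x right, y down, z forward; pixel columns grow to the right and rows downward; lengths in mm; the calibration is good to about 2 mm. The wrist camera is an equidistant fisheye: a pixel r from the principal point sees the ray r / f radians off the axis. A picture is of the moment at which its call begins: read the wrist's pose just before it. camera_model takes no time and is no camera call.
- sign_off(): hands the job in; it is judged then, once.
Trained networks look in the newest picture that a camera, given by its name, has taken for a name from the list of things; names that differ only in an ending like _2 or _b are one class to them, and where a whole thing is asked for, a point or a joint stands for the part that bears it (a point fixed in the world has none). Each returns a list of dicts, best first, with "conf" (0 to 1); they miss things now and then, are a little off and sometimes report something else, mostly with a low value. They report only what shows in the picture. A call takes as long as a camera call.
- search_frame(camera, label): "centre" ([x, y, z] in mm, in world coordinates, good to about 4 mm: the middle of the surface that is visible of it).
- landmark_of(camera, label): "centre" ([x, y, z] in mm, in world coordinates, good to about 4 mm: a listed point, or the origin of a listed thing).
The state is a dict: "clock": time; "q": joint angles; "joint_vel": joint speeds; "tau": joint torques, N m; "tcp_pos": TCP position; "tool_rot": TCP orientation; "contact_force": force on the tool from outside, world axes, zero at the start; "ft_torque": the same for the moment, N m; "finger_gap": finger opening in mm; "grip_force": force on a finger pad.
Only numpy, scipy, OpenCV 4.12 (cv2) and the standard library are available. Lean on these libraries where they do the work, as an engineer would, in place of code of your own. Each camera call takes 0.05 s, during which the arm holds its last target. There are 200 camera calls.

TASK

Clear the snap-lid tubs off the bench: make sure the lid of every one is pressed fully down, and stand them all upright in whichever organiser drawer already holds a tub of the same kind, not in the one with the clamp. When all are in, push both drawers fully home. Leave the stored tub and the clamp in their drawers and everything else on the bench where it is.

Things in the scene. Friction and masses are not known exactly. Their poses are not given: they have to be found in the camera images.
- organiser: Low white plastic organiser, fixed: 220 deep (x) x 340 wide (y) x 68 high. Origin: centre of its underside; x points from front to back, front face at x = -110. Two pale grey drawers side by side slide out of it towards the robot. The drawer openings end 55 above the bench: a tub with a raised lid does not pass under.
- left_drawer (a joint): How far the left (+y) drawer stands out, m: 0 = fully home, at most 0.195. Moves along -x of the organiser; light friction, stays where it is left.
- right_drawer (a joint): The same for the right (-y) drawer.
- left_floor (a point): Centre of the inside floor of the left drawer, moves with it, axes as the organiser's. The inside is 196 long (x) x 150 wide (y); floor 8 above the bench; side and back walls 14 above the floor, 4 thick. Front panel (inside face at x = -100 from this point): 8 thick, 162 wide, its top 53 above the bench.
- left_knob (a point): Centre of the outer face of the round steel knob on the left drawer's front: 24 across, standing 18 out of the panel, axis along x of the organiser, 34 above the bench.
- right_floor (a point): Centre of the inside floor of the right drawer, moves with it, axes as the organiser's. The inside is 196 long (x) x 150 wide (y); floor 8 above the bench; side and back walls 14 above the floor, 4 thick. Front panel (inside face at x = -100 from this point): 8 thick, 162 wide, its top 53 above the bench.
- right_knob (a point): Centre of the outer face of the round steel knob on the right drawer's front: 24 across, standing 18 out of the panel, axis along x of the organiser, 34 above the bench.
- tub1: Small round snap-lid tub loose on the bench, 110 g (may be absent). White pot 42 across and 30 high, flat wooden lid 48 across and 12 thick on top; 42 high with the lid seated. Origin: centre of the underside, z up. It can be picked up by its lid.
- tub1_lid (a joint): How far that tub's lid stands up from its seat, m: 0 = fully seated, about 0.006 to 0.008 = popped up, a black seal ring showing beneath it. It slides down when pressed from above (about 4 N) and stays.
- tub2: Small round snap-lid tub loose on the bench, 110 g (may be absent). White pot 42 across and 30 high, flat wooden lid 48 across and 12 thick on top; 42 high with the lid seated. Origin: centre of the underside, z up. It can be picked up by its lid.
- tub2_lid (a joint): How far that tub's lid stands up from its seat, m: 0 = fully seated, about 0.006 to 0.008 = popped up, a black seal ring showing beneath it. It slides down when pressed from above (about 4 N) and stays.
- tub3: Small round snap-lid tub loose on the bench, 110 g (may be absent). White pot 42 across and 30 high, flat wooden lid 48 across and 12 thick on top; 42 high with the lid seated. Origin: centre of the underside, z up. It can be picked up by its lid.
- tub3_lid (a joint): How far that tub's lid stands up from its seat, m: 0 = fully seated, about 0.006 to 0.008 = popped up, a black seal ring showing beneath it. It slides down when pressed from above (about 4 N) and stays.
- tub4: Small round snap-lid tub loose on the bench, 110 g (may be absent). White pot 42 across and 30 high, flat wooden lid 48 across and 12 thick on top; 42 high with the lid seated. Origin: centre of the underside, z up. It can be picked up by its lid.
- tub4_lid (a joint): How far that tub's lid stands up from its seat, m: 0 = fully seated, about 0.006 to 0.008 = popped up, a black seal ring showing beneath it. It slides down when pressed from above (about 4 N) and stays.
- stored_tub: A tub of the same kind and size, its lid seated, that is already stored in one of the two drawers. Origin: centre of its underside.
- clamp: Small stainless steel clamp, 78 x 38 x 15, lying in the other drawer. Origin: centre of its underside.
- tape: Roll of kraft tape lying flat, 96 across, 48 high; bystander. Origin: centre of its underside.
- marker_cup: White ceramic cup of markers, 76 across, 88 high (markers to about 145); bystander. Origin: centre of its underside.
- wood_block: Wooden block 30 x 70 x 22; bystander. Origin: centre of its underside, long side along y.
- eraser: Eraser 22 x 55 x 14; bystander. Origin: centre of its underside, long side along y.
- mug: Blue mug 80 across, 90 high; bystander. Origin: centre of its underside.
- jar: Closed amber glass jar 70 across, 100 high; bystander. Origin: centre of its underside.

How it is judged:
By the outcome, as a careful person would: the job done as asked, in the order asked, and still so for the second after the job is handed in, with the robot touching nothing.
Of tub1, tub2, tub3, tub4 only 3 to 4 are there at a start; the rules pass over those that are not, and their reading is None.
At some moment in a run one of tub1, tub2, tub3, tub4 may be knocked a few centimetres aside while the robot is not near it.
Once in a run the grip may slacken for a moment while it holds something.
It also fails if it takes over 210 s, if anything falls off the work surface, if the arm or the gripper's body presses on something with over 40 N, if the wrist force passes 120 N, or if a joint passes its speed limit or range.

## Working session

There is one attempt and no reset: what is moved stays moved. The work goes in short steps, Python scripts to look and compute and a tool call to move; the robot and the scene stay as the last step left them, time stands still between calls to the robot, and variables do not carry over. Pictures are saved under pics/ and viewed, at most 14 in all, crops included, and the job is handed in when it is done.

Besides the shell and the picture viewer there is one more tool, called as a command line: name --argument value ..., lists and objects as JSON in quotes. send_rows: Moves the arm, as the interface text tells. Shift numbers are shares of 0.05 m and turn numbers shares of 6 degrees, none past 1 either way. Its arguments: {"type":"object","properties":{"rows":{"type":"array","items":{"type":"object","properties":{"dx":{"type":"number"},"dy":{"type":"number"},"dz":{"type":"number"},"wx":{"type":"number"},"wy":{"type":"number"},"wz":{"type":"number"},"grip":{"type":"number"}}}},"grip_force":{"type":"number"}},"required":["rows"]}

```bash
mkdir -p pics; ls
python3 - <<'E'
from rig import *
import cv2,numpy as np
s=state();print(s)
for c in ("side","top"):
    cv2.imwrite(f"pics/{c}0.png",camera(c)[:,:,::-1])
for c in ("side","top","wrist"):
    print(c,camera_model(c))
for n in ["organiser","left_floor","right_floor","left_knob","right_knob","tub1","stored_tub","clamp","tape","marker_cup","wood_block","eraser","mug","jar"]:
    for f in (landmark_of,):
        print(n,[(np.round(d["centre"]).tolist(),round(d["conf"],2)) for d in f("top",n)])
E
```

```text
pics
{'clock': 0.0, 'q': array([-8.13876940e-01,  3.59353351e-01,  1.10620477e-02, -3.64119472e-04,
       -1.22411925e+00, -2.88070466e-01]), 'joint_vel': array([ 0.00024524, -0.00023868, -0.00030551,  0.00094977, -0.00115351,
        0.00018405]), 'tau': array([-2.31527352e-03, -5.82722068e+01,  2.93053865e+01,  6.99752927e+00,
        6.80784593e-03, -1.58754528e-04]), 'tcp_pos': array([ 304.89258959, -601.9856613 ,  403.74301596]), 'tool_rot': array([[-8.92144971e-01, -4.51748395e-01, -8.59498733e-04],
       [-4.51749194e-01,  8.92143868e-01,  1.40861288e-03],
       [ 1.30457917e-04,  1.64496476e-03, -9.99998639e-01]]), 'contact_force': array([-0.06919244, -0.82493863, -0.02084685]), 'ft_torque': array([-0.00347943, -0.04987611, -0.02688406]), 'grip_force': 0.0, 'finger_gap': 87.35502027836745}
side {'camera_matrix': array([[595.79856368,   0.        , 326.84916543],
       [  0.        , 595.79856368, 245.2847978 ],
       [  0.        ,   0.        ,   1.        ]]), 'R': array([[ 0.75019551, -0.6607668 ,  0.02437064],
       [-0.36666944, -0.44640037, -0.8162599 ],
       [ 
[... 1277 characters left out ...]
b [([423.0, -69.0, 34.0], 0.91), ([419.0, -286.0, 3.0], 0.47)]
tub1 [([420.0, -284.0, 3.0], 0.86), ([550.0, 310.0, -0.0], 0.78), ([418.0, 305.0, -1.0], 0.7), ([567.0, -343.0, 1.0], 0.61)]
stored_tub [([604.0, 136.0, 8.0], 0.73), ([499.0, 351.0, -4.0], 0.34)]
clamp [([599.0, -30.0, 6.0], 0.61)]
tape [([394.0, 462.0, 1.0], 0.78), ([501.0, 352.0, -4.0], 0.73)]
marker_cup [([611.0, -478.0, -5.0], 0.55), ([552.0, 309.0, -3.0], 0.41)]
wood_block [([498.0, 350.0, -2.0], 0.93), ([423.0, 100.0, 30.0], 0.64), ([569.0, -344.0, -1.0], 0.54)]
eraser [([499.0, -341.0, -2.0], 0.65)]
mug [([580.0, 488.0, -3.0], 0.57), ([596.0, -28.0, 9.0], 0.57), ([551.0, 96.0, 7.0], 0.4)]
jar [([421.0, -481.0, 1.0], 0.75)]
```

View pics/top0.png

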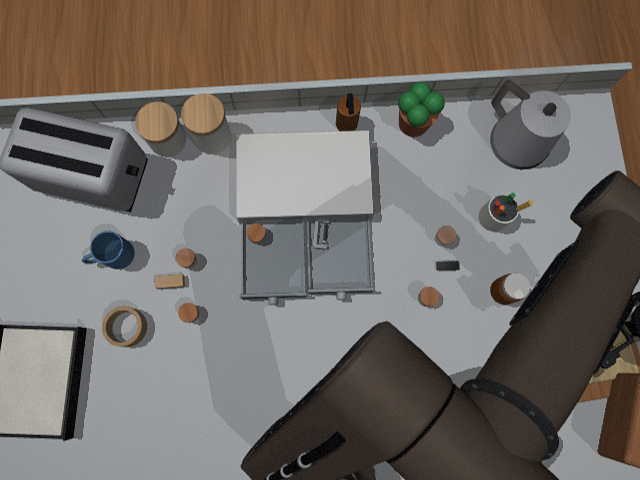

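View pics/side0.png

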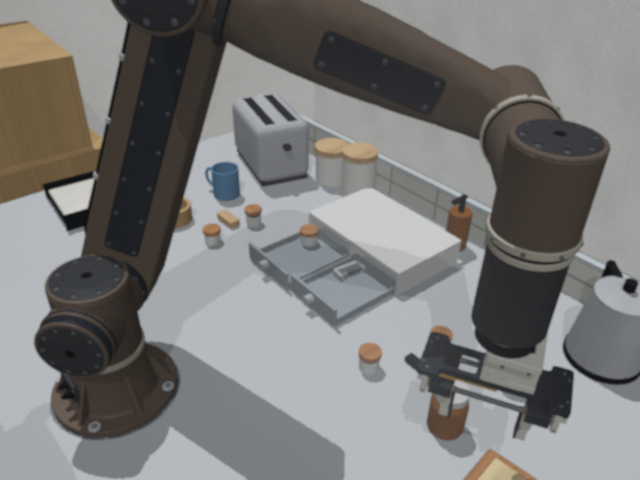

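Top view: tub lids at about (186,258), (188,312), (447,236) and (430,296). The stored tub is at (256,233) in the left drawer, and the clamp is in the right one at (320,235). The networks agree, so all four tubs go in the left drawer. The side view shows both drawers standing out.

I start by squaring the tool with the world and moving over the near right tub, fingers shut so I can press its lid.

Create h.py:
```python
from rig import *
import numpy as np
def delta(x,y,z,yaw=None):
    """tool-frame shift in units of 50 mm to bring fingertips to x,y,z (mm); yaw error in 6-deg units"""
    s=state();R=s["tool_rot"];p=s["tcp_pos"]
    d=R.T@(np.array([x,y,z+178.])-p)
    out=np.round(d/50,3).tolist()
    return "t=%.1f tip=%s gap=%.1f yaw=%.1f d=%s"%(s["clock"],np.round(p-[0,0,178],1).tolist(),s["finger_gap"],np.degrees(np.arctan2(R[1,0],R[0,0])),out)
def find(cams,label,minc=.3):
    for c in cams:
        camera(c)
        print(c,label,[(np.round(d["centre"],1).tolist(),round(d["conf"],2)) for d in landmark_of(c,label) if d["conf"]>minc])
```

```text
(no output)
```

send_rows --rows '[{"wz": 0.895,"grip": 0},{"wz": 0.895,"grip": 0},{"wz": 0.895,"grip": 0},{"wz": 0.895,"grip": 0},{"wz": 0.895,"grip": 0},{"dx": -0.33,"dy": 0.9,"dz": 0.35,"grip": 0},{"dx": -0.33,"dy": 0.9,"dz": 0.35,"grip": 0},{"dx": -0.33,"dy": 0.9,"dz": 0.35,"grip": 0},{"dx": -0.33,"dy": 0.9,"dz": 0.35,"grip": 0},{"dx": -0.33,"dy": 0.9,"dz": 0.35,"grip": 0},{"dx": -0.33,"dy": 0.9,"dz": 0.35,"grip": 0},{"dx": -0.33,"dy": 0.9,"dz": 0.35,"grip": 0}]'

```text
invalid input at $.rows[0]: expected keys dx, dy, dz, wx, wy, wz, grip
```

Run:
```python
from h import *
print(delta(420,-284,60)); print(state()["tool_rot"].round(3))
find(("side","top","wrist"),"tub1")
find(("side",),"organiser"); find(("side",),"left_floor");find(("side",),"stored_tub");find(("side",),"left_knob")
print(delta(420,-284,60))
```

```text
t=0.8 tip=[305.0, -602.2, 226.7] gap=87.4 yaw=-153.1 d=[-4.928, 4.637, 3.334]
[[-0.892 -0.452  0.   ]
 [-0.452  0.892 -0.   ]
 [-0.    -0.    -1.   ]]
side tub1 [([412.7, -281.0, -1.5], 0.65), ([417.2, 310.3, 1.3], 0.65), ([552.2, 309.5, 0.6], 0.63)]
top tub1 [([417.6, 303.1, -0.1], 0.92), ([422.7, -283.5, 0.6], 0.79), ([565.1, -343.1, -0.4], 0.65), ([548.5, 312.7, -0.5], 0.56)]
wrist tub1 [([551.4, 312.0, 1.2], 0.5)]
side organiser [([743.2, 3.9, 1.8], 0.58)]
side left_floor [([548.7, 94.8, 5.5], 0.76), ([421.7, -479.5, -3.1], 0.72)]
side stored_tub [([602.6, 134.8, 9.0], 0.59)]
side left_knob [([423.3, 97.5, 36.7], 0.57)]
t=1.5 tip=[304.9, -602.2, 226.7] gap=87.5 yaw=-153.1 d=[-4.928, 4.637, 3.333]
```

send_rows --rows '[{"dx": 0,"dy": 0,"dz": 0,"wx": 0,"wy": 0,"wz": 0.895,"grip": 0},{"dx": 0,"dy": 0,"dz": 0,"wx": 0,"wy": 0,"wz": 0.895,"grip": 0},{"dx": 0,"dy": 0,"dz": 0,"wx": 0,"wy": 0,"wz": 0.895,"grip": 0},{"dx": 0,"dy": 0,"dz": 0,"wx": 0,"wy": 0,"wz": 0.895,"grip": 0},{"dx": 0,"dy": 0,"dz": 0,"wx": 0,"wy": 0,"wz": 0.895,"grip": 0},{"dx": -0.32,"dy": 0.9,"dz": 0.35,"wx": 0,"wy": 0,"wz": 0,"grip": 0},{"dx": -0.32,"dy": 0.9,"dz": 0.35,"wx": 0,"wy": 0,"wz": 0,"grip": 0},{"dx": -0.32,"dy": 0.9,"dz": 0.35,"wx": 0,"wy": 0,"wz": 0,"grip": 0},{"dx": -0.32,"dy": 0.9,"dz": 0.35,"wx": 0,"wy": 0,"wz": 0,"grip": 0},{"dx": -0.32,"dy": 0.9,"dz": 0.35,"wx": 0,"wy": 0,"wz": 0,"grip": 0},{"dx": -0.32,"dy": 0.9,"dz": 0.35,"wx": 0,"wy": 0,"wz": 0,"grip": 0},{"dx": -0.32,"dy": 0.9,"dz": 0.35,"wx": 0,"wy": 0,"wz": 0,"grip": 0}]'

```text
clock: 2.7
tcp_pos: [415.3, -290.8, 284.1]
tool_rot: [[-1.0, -0.0, 0.001], [-0.0, 1.0, -0.0], [-0.001, -0.0, -1.0]]
contact_force: [1.3, 0.2, -0.1]
finger_gap: 1.3
grip_force: 0.0
```

Run:
```python
from h import *
find(("side","wrist"),"tub1")
print(delta(420,-284,60)); print(state()["tool_rot"].round(3),state()["contact_force"])
```

```text
side tub1 [([416.4, 311.4, -0.2], 0.79), ([551.7, 307.8, -0.4], 0.69), ([412.2, -279.3, 1.7], 0.61), ([567.1, -339.7, 2.6], 0.61)]
wrist tub1 [([418.3, -283.2, -2.9], 0.62)]
t=2.9 tip=[415.6, -291.5, 106.3] gap=0.1 yaw=-179.8 d=[-0.088, 0.149, 0.926]
[[-1.    -0.003 -0.   ]
 [-0.003  1.    -0.   ]
 [ 0.    -0.    -1.   ]] [-0.39240906  0.2957779   0.0072389 ]
```

send_rows --rows '[{"dx": -0.05,"dy": 0.17,"dz": 0.35,"wx": 0,"wy": 0,"wz": 0,"grip": 0},{"dx": 0,"dy": 0,"dz": 0.35,"wx": 0,"wy": 0,"wz": 0,"grip": 0},{"dx": 0,"dy": 0,"dz": 0.34,"wx": 0,"wy": 0,"wz": 0,"grip": 0},{"dx": 0,"dy": 0,"dz": 0.06,"wx": 0,"wy": 0,"wz": 0,"grip": 0},{"dx": 0,"dy": 0,"dz": 0.05,"wx": 0,"wy": 0,"wz": 0,"grip": 0},{"dx": 0,"dy": 0,"dz": 0.05,"wx": 0,"wy": 0,"wz": 0,"grip": 0},{"dx": 0,"dy": 0,"dz": 0.04,"wx": 0,"wy": 0,"wz": 0,"grip": 0},{"dx": 0,"dy": 0,"dz": 0.02,"wx": 0,"wy": 0,"wz": 0,"grip": 0},{"dx": 0,"dy": 0,"dz": 0,"wx": 0,"wy": 0,"wz": 0,"grip": 0}]'

```text
clock: 3.8
tcp_pos: [417.7, -284.3, 221.7]
tool_rot: [[-1.0, -0.0, 0.001], [-0.0, 1.0, -0.001], [-0.001, -0.001, -1.0]]
contact_force: [-0.7, -2.1, 4.7]
finger_gap: 0.1
grip_force: 1.9
```

send_rows --rows '[{"dx": 0,"dy": 0,"dz": 0.02,"wx": 0,"wy": 0,"wz": 0,"grip": 0},{"dx": 0,"dy": 0,"dz": 0.02,"wx": 0,"wy": 0,"wz": 0,"grip": 0},{"dx": 0,"dy": 0,"dz": 0,"wx": 0,"wy": 0,"wz": 0,"grip": 0}]'

```text
clock: 4.1
tcp_pos: [417.7, -284.5, 220.3]
tool_rot: [[-1.0, -0.001, 0.001], [-0.001, 1.0, -0.001], [-0.001, -0.001, -1.0]]
contact_force: [-5.2, -4.7, 12.9]
finger_gap: 0.3
grip_force: 6.6
```

send_rows --rows '[{"dx": 0,"dy": 0,"dz": 0.02,"wx": 0,"wy": 0,"wz": 0,"grip": 0},{"dx": 0,"dy": 0,"dz": 0,"wx": 0,"wy": 0,"wz": 0,"grip": 0}]'

```text
clock: 4.3
tcp_pos: [417.7, -284.6, 220.1]
tool_rot: [[-1.0, -0.001, 0.001], [-0.001, 1.0, -0.002], [-0.001, -0.002, -1.0]]
contact_force: [-7.3, -3.1, 21.9]
finger_gap: 0.2
grip_force: 11.4
```

send_rows --rows '[{"dx": 0,"dy": 0,"dz": -0.7,"wx": 0,"wy": 0,"wz": 0,"grip": 0},{"dx": 0,"dy": 0,"dz": 0,"wx": 0,"wy": 0,"wz": 0,"grip": 0.82},{"dx": 0,"dy": 0,"dz": 0,"wx": 0,"wy": 0,"wz": 0,"grip": 0.82},{"dx": 0,"dy": 0,"dz": 0,"wx": 0,"wy": 0,"wz": 0,"grip": 0.82},{"dx": 0,"dy": 0,"dz": 0,"wx": 0,"wy": 0,"wz": 0,"grip": 0.82},{"dx": 0,"dy": 0,"dz": 0,"wx": 0,"wy": 0,"wz": 0,"grip": 0.82}]'

```text
clock: 4.9
tcp_pos: [417.3, -283.9, 252.5]
tool_rot: [[-1.0, -0.0, -0.001], [-0.0, 1.0, 0.0], [0.001, 0.0, -1.0]]
contact_force: [0.2, -0.3, 0.1]
finger_gap: 35.1
grip_force: 0.0
```

Run:
```python
from h import *
import cv2
find(("wrist","top"),"tub1")
cv2.imwrite("pics/w1.png",camera("wrist")[:,:,::-1])
print(delta(420,-284,22))
```

```text
wrist tub1 [([418.0, -283.3, -1.9], 0.66)]
top tub1 [([549.6, 310.7, -1.4], 0.76), ([600.9, -29.0, 6.8], 0.66), ([418.3, 305.1, 0.2], 0.58), ([567.9, -347.5, -0.1], 0.44), ([418.3, -282.9, -1.7], 0.35)]
t=5.2 tip=[417.5, -284.0, 75.0] gap=55.2 yaw=-180.0 d=[-0.051, -0.001, 1.06]
```

View pics/w1.png

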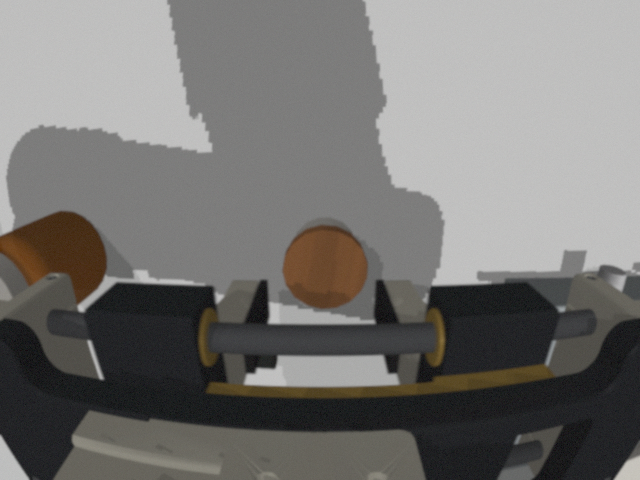

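The lid sits centred between the fingers at about (325,267), with no black ring visible. Next I go down and grasp it.

send_rows --rows '[{"dx": 0,"dy": 0,"dz": 0,"wx": 0,"wy": 0,"wz": 0,"grip": 0.82},{"dx": 0,"dy": 0,"dz": 0,"wx": 0,"wy": 0,"wz": 0,"grip": 0.82},{"dx": 0,"dy": 0,"dz": 0.35,"wx": 0,"wy": 0,"wz": 0,"grip": 0.82},{"dx": 0,"dy": 0,"dz": 0.35,"wx": 0,"wy": 0,"wz": 0,"grip": 0.82},{"dx": 0,"dy": 0,"dz": 0.36,"wx": 0,"wy": 0,"wz": 0,"grip": 0.82},{"dx": 0,"dy": 0,"dz": 0,"wx": 0,"wy": 0,"wz": 0,"grip": 0.4},{"dx": 0,"dy": 0,"dz": 0,"wx": 0,"wy": 0,"wz": 0,"grip": 0.4},{"dx": 0,"dy": 0,"dz": 0,"wx": 0,"wy": 0,"wz": 0,"grip": 0.4},{"dx": 0,"dy": 0,"dz": 0,"wx": 0,"wy": 0,"wz": 0,"grip": 0.4},{"dx": 0,"dy": 0,"dz": 0,"wx": 0,"wy": 0,"wz": 0,"grip": 0.4}]' --grip_force 25

```text
clock: 6.15
tcp_pos: [417.9, -284.1, 201.1]
tool_rot: [[-1.0, -0.0, 0.002], [-0.0, 1.0, -0.0], [-0.002, -0.0, -1.0]]
contact_force: [-0.8, 1.4, 3.9]
finger_gap: 47.3
grip_force: 25.0
```

send_rows --rows '[{"dx": 0,"dy": 0,"dz": -0.3,"wx": 0,"wy": 0,"wz": 0,"grip": 0.4},{"dx": 0,"dy": 0,"dz": -0.5,"wx": 0,"wy": 0,"wz": 0,"grip": 0.4},{"dx": 0,"dy": 0,"dz": -0.5,"wx": 0,"wy": 0,"wz": 0,"grip": 0.4},{"dx": -0.2,"dy": 0.4,"dz": 0,"wx": 0,"wy": 0,"wz": 0,"grip": 0.4},{"dx": -0.3,"dy": 0.8,"dz": 0,"wx": 0,"wy": 0,"wz": 0,"grip": 0.4},{"dx": -0.3,"dy": 0.9,"dz": 0,"wx": 0,"wy": 0,"wz": 0,"grip": 0.4},{"dx": -0.3,"dy": 0.9,"dz": 0,"wx": 0,"wy": 0,"wz": 0,"grip": 0.4},{"dx": -0.3,"dy": 0.9,"dz": 0,"wx": 0,"wy": 0,"wz": 0,"grip": 0.4},{"dx": -0.3,"dy": 0.9,"dz": 0,"wx": 0,"wy": 0,"wz": 0,"grip": 0.4},{"dx": -0.3,"dy": 0.8,"dz": 0,"wx": 0,"wy": 0,"wz": 0,"grip": 0.4},{"dx": -0.3,"dy": 0.7,"dz": 0,"wx": 0,"wy": 0,"wz": 0,"grip": 0.4},{"dx": -0.2,"dy": 0.4,"dz": 0,"wx": 0,"wy": 0,"wz": 0,"grip": 0.4}]'

```text
clock: 7.35
tcp_pos: [543.2, 53.6, 265.6]
tool_rot: [[-1.0, -0.002, 0.001], [-0.002, 1.0, 0.0], [-0.001, 0.0, -1.0]]
contact_force: [-0.1, -0.3, -1.3]
finger_gap: 47.5
grip_force: 25.0
```

Run:
```python
from h import *
import cv2
find(("wrist","top"),"tub1");find(("side","top"),"left_floor");find(("wrist","side"),"stored_tub");find(("top",),"left_knob")
print(delta(543,50,30))
cv2.imwrite("pics/w2.png",camera("wrist")[:,:,::-1])
```

```text
wrist tub1 [([552.1, 310.9, 1.1], 0.8), ([544.1, 51.0, 62.6], 0.64)]
top tub1 [([566.1, -343.9, 1.4], 0.6), ([552.5, 98.2, 6.4], 0.57), ([547.2, 52.8, 67.1], 0.56)]
side left_floor [([552.7, 90.3, 6.7], 0.93), ([535.0, 51.9, 62.2], 0.69)]
top left_floor [([552.9, 95.5, 5.5], 0.97)]
wrist stored_tub [([551.8, -71.7, 7.3], 0.38)]
side stored_tub []
top left_knob [([423.7, 98.9, 33.2], 0.98), ([612.0, -478.2, -2.8], 0.46)]
t=8.1 tip=[542.4, 50.7, 87.3] gap=47.2 yaw=180.0 d=[-0.012, -0.014, 1.147]
```

View pics/w2.png

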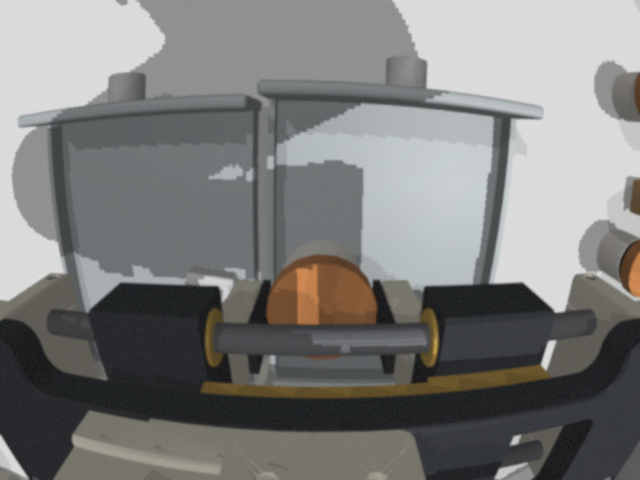

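Held tub at about (320,305) over the left drawer, which spans columns 275–495 inside, with a clear spot below. I lower it and release.

send_rows --rows '[{"dx": 0,"dy": 0,"dz": 0.3,"wx": 0,"wy": 0,"wz": 0,"grip": 0.4},{"dx": 0,"dy": 0,"dz": 0.4,"wx": 0,"wy": 0,"wz": 0,"grip": 0.4},{"dx": 0,"dy": 0,"dz": 0.25,"wx": 0,"wy": 0,"wz": 0,"grip": 0.4},{"dx": 0,"dy": 0,"dz": 0.12,"wx": 0,"wy": 0,"wz": 0,"grip": 0.4},{"dx": 0,"dy": 0,"dz": 0.05,"wx": 0,"wy": 0,"wz": 0,"grip": 0.4},{"dx": 0,"dy": 0,"dz": 0.02,"wx": 0,"wy": 0,"wz": 0,"grip": 0.4},{"dx": 0,"dy": 0,"dz": 0,"wx": 0,"wy": 0,"wz": 0,"grip": 0.4}]'

```text
clock: 8.8
tcp_pos: [542.7, 51.1, 208.8]
tool_rot: [[-1.0, -0.0, 0.001], [-0.0, 1.0, 0.0], [-0.001, 0.0, -1.0]]
contact_force: [-0.5, 0.2, -1.1]
finger_gap: 47.5
grip_force: 25.0
```

send_rows --rows '[{"dx": 0,"dy": 0,"dz": 0.02,"wx": 0,"wy": 0,"wz": 0,"grip": 0.4},{"dx": 0,"dy": 0,"dz": 0,"wx": 0,"wy": 0,"wz": 0,"grip": 0.66},{"dx": 0,"dy": 0,"dz": 0,"wx": 0,"wy": 0,"wz": 0,"grip": 0.66},{"dx": 0,"dy": 0,"dz": 0,"wx": 0,"wy": 0,"wz": 0,"grip": 0.66},{"dx": 0,"dy": 0,"dz": 0,"wx": 0,"wy": 0,"wz": 0,"grip": 0.66},{"dx": 0,"dy": 0,"dz": -0.3,"wx": 0,"wy": 0,"wz": 0,"grip": 0.66},{"dx": 0,"dy": 0,"dz": -0.5,"wx": 0,"wy": 0,"wz": 0,"grip": 0.66},{"dx": 0,"dy": 0,"dz": -0.6,"wx": 0,"wy": 0,"wz": 0,"grip": 0},{"dx": 0,"dy": 0,"dz": 0,"wx": 0,"wy": 0,"wz": 0,"grip": 0}]'

```text
clock: 9.7
tcp_pos: [543.8, 51.5, 281.1]
tool_rot: [[-1.0, -0.001, 0.006], [-0.001, 1.0, 0.002], [-0.006, 0.002, -1.0]]
contact_force: [1.2, 0.4, -0.8]
finger_gap: 46.8
grip_force: 0.0
```

Run:
```python
from h import *
find(("wrist","top","side"),"tub1")
print(delta(418,306,90))
```

```text
wrist tub1 [([549.9, 309.7, 0.1], 0.75), ([416.9, 308.6, -1.7], 0.68), ([541.3, 50.3, 6.4], 0.67)]
top tub1 [([567.6, -343.2, 0.8], 0.92), ([544.9, 49.8, 8.6], 0.47)]
side tub1 [([568.2, -342.6, -0.4], 0.92), ([554.0, 308.7, 1.1], 0.81), ([416.2, 309.8, 0.4], 0.79), ([540.8, 51.9, 5.8], 0.54)]
t=10.0 tip=[542.1, 50.9, 98.3] gap=23.3 yaw=-180.0 d=[2.482, 5.102, 0.166]
```

send_rows --rows '[{"dx": 0.3,"dy": 0.6,"dz": 0,"wx": 0,"wy": 0,"wz": 0,"grip": 0},{"dx": 0.4,"dy": 0.8,"dz": 0,"wx": 0,"wy": 0,"wz": 0,"grip": 0},{"dx": 0.4,"dy": 0.8,"dz": 0,"wx": 0,"wy": 0,"wz": 0,"grip": 0},{"dx": 0.4,"dy": 0.8,"dz": 0,"wx": 0,"wy": 0,"wz": 0,"grip": 0},{"dx": 0.4,"dy": 0.8,"dz": 0,"wx": 0,"wy": 0,"wz": 0,"grip": 0},{"dx": 0.4,"dy": 0.8,"dz": 0,"wx": 0,"wy": 0,"wz": 0,"grip": 0},{"dx": 0.2,"dy": 0.54,"dz": 0,"wx": 0,"wy": 0,"wz": 0,"grip": 0},{"dx": 0,"dy": 0,"dz": 0.3,"wx": 0,"wy": 0,"wz": 0,"grip": 0},{"dx": 0,"dy": 0,"dz": 0.4,"wx": 0,"wy": 0,"wz": 0,"grip": 0},{"dx": 0,"dy": 0,"dz": 0.15,"wx": 0,"wy": 0,"wz": 0,"grip": 0},{"dx": 0,"dy": 0,"dz": 0,"wx": 0,"wy": 0,"wz": 0,"grip": 0}]'

```text
clock: 11.1
tcp_pos: [417.1, 307.5, 233.3]
tool_rot: [[-1.0, -0.0, -0.002], [-0.0, 1.0, -0.003], [0.002, -0.003, -1.0]]
contact_force: [1.2, 0.4, 0.8]
finger_gap: 0.1
grip_force: 0.0
```

Run:
```python
from h import *
print(delta(417,308,40))
```

```text
t=11.1 tip=[417.1, 307.5, 55.3] gap=0.1 yaw=-180.0 d=[0.001, 0.011, 0.305]
```

Fingertips are 55 mm up over the tub. Pressing now.

send_rows --rows '[{"dx": 0,"dy": 0,"dz": 0.05,"wx": 0,"wy": 0,"wz": 0,"grip": 0},{"dx": 0,"dy": 0,"dz": 0.05,"wx": 0,"wy": 0,"wz": 0,"grip": 0},{"dx": 0,"dy": 0,"dz": 0.05,"wx": 0,"wy": 0,"wz": 0,"grip": 0},{"dx": 0,"dy": 0,"dz": 0.04,"wx": 0,"wy": 0,"wz": 0,"grip": 0},{"dx": 0,"dy": 0,"dz": 0.04,"wx": 0,"wy": 0,"wz": 0,"grip": 0},{"dx": 0,"dy": 0,"dz": 0.03,"wx": 0,"wy": 0,"wz": 0,"grip": 0},{"dx": 0,"dy": 0,"dz": 0.02,"wx": 0,"wy": 0,"wz": 0,"grip": 0},{"dx": 0,"dy": 0,"dz": 0,"wx": 0,"wy": 0,"wz": 0,"grip": 0}]'

```text
clock: 11.9
tcp_pos: [417.4, 308.0, 220.7]
tool_rot: [[-1.0, -0.0, -0.0], [-0.0, 1.0, -0.0], [0.0, -0.0, -1.0]]
contact_force: [0.1, -0.0, -0.2]
finger_gap: 0.4
grip_force: 0.0
```

send_rows --rows '[{"dx": 0,"dy": 0,"dz": 0.02,"wx": 0,"wy": 0,"wz": 0,"grip": 0},{"dx": 0,"dy": 0,"dz": 0.02,"wx": 0,"wy": 0,"wz": 0,"grip": 0},{"dx": 0,"dy": 0,"dz": 0,"wx": 0,"wy": 0,"wz": 0,"grip": 0},{"dx": 0,"dy": 0,"dz": 0,"wx": 0,"wy": 0,"wz": 0,"grip": 0}]'

```text
clock: 12.3
tcp_pos: [417.4, 308.1, 220.2]
tool_rot: [[-1.0, -0.001, 0.001], [-0.001, 1.0, 0.0], [-0.001, 0.0, -1.0]]
contact_force: [-4.8, -3.0, 15.5]
finger_gap: 0.4
grip_force: 8.3
```

send_rows --rows '[{"dx": 0,"dy": 0,"dz": -0.3,"wx": 0,"wy": 0,"wz": 0,"grip": 0},{"dx": 0,"dy": 0,"dz": -0.4,"wx": 0,"wy": 0,"wz": 0,"grip": 0.82},{"dx": 0,"dy": 0,"dz": 0,"wx": 0,"wy": 0,"wz": 0,"grip": 0.82},{"dx": 0,"dy": 0,"dz": 0,"wx": 0,"wy": 0,"wz": 0,"grip": 0.82},{"dx": 0,"dy": 0,"dz": 0,"wx": 0,"wy": 0,"wz": 0,"grip": 0.82},{"dx": 0,"dy": 0,"dz": 0,"wx": 0,"wy": 0,"wz": 0,"grip": 0.82},{"dx": 0,"dy": 0,"dz": 0,"wx": 0,"wy": 0,"wz": 0,"grip": 0.82},{"dx": 0,"dy": 0,"dz": 0,"wx": 0,"wy": 0,"wz": 0,"grip": 0.82},{"dx": 0,"dy": 0,"dz": 0,"wx": 0,"wy": 0,"wz": 0,"grip": 0.82},{"dx": 0,"dy": 0,"dz": 0,"wx": 0,"wy": 0,"wz": 0,"grip": 0.82}]'

```text
clock: 13.3
tcp_pos: [417.4, 308.0, 253.6]
tool_rot: [[-1.0, -0.0, -0.0], [-0.0, 1.0, -0.0], [0.0, -0.0, -1.0]]
contact_force: [0.2, 0.5, -0.2]
finger_gap: 66.8
grip_force: 0.0
```

Run:
```python
from h import *
find(("wrist","side"),"tub1")
print(delta(417,308,22.5))
```

```text
wrist tub1 [([418.2, 307.0, -0.0], 0.83)]
side tub1 [([415.8, 309.8, -0.4], 0.76), ([540.7, 54.2, 5.3], 0.72), ([566.6, -342.2, -1.2], 0.72), ([553.4, 310.7, -1.3], 0.69)]
t=13.5 tip=[417.4, 308.0, 75.8] gap=71.4 yaw=-180.0 d=[0.008, -0.0, 1.065]
```

send_rows --rows '[{"dx": 0,"dy": 0,"dz": 0.35,"wx": 0,"wy": 0,"wz": 0,"grip": 0.82},{"dx": 0,"dy": 0,"dz": 0.4,"wx": 0,"wy": 0,"wz": 0,"grip": 0.82},{"dx": 0,"dy": 0,"dz": 0.31,"wx": 0,"wy": 0,"wz": 0,"grip": 0.82},{"dx": 0,"dy": 0,"dz": 0,"wx": 0,"wy": 0,"wz": 0,"grip": 0.4},{"dx": 0,"dy": 0,"dz": 0,"wx": 0,"wy": 0,"wz": 0,"grip": 0.4},{"dx": 0,"dy": 0,"dz": 0,"wx": 0,"wy": 0,"wz": 0,"grip": 0.4},{"dx": 0,"dy": 0,"dz": 0,"wx": 0,"wy": 0,"wz": 0,"grip": 0.4},{"dx": 0,"dy": 0,"dz": 0,"wx": 0,"wy": 0,"wz": 0,"grip": 0.4},{"dx": 0,"dy": 0,"dz": 0,"wx": 0,"wy": 0,"wz": 0,"grip": 0.4}]'

```text
clock: 14.4
tcp_pos: [417.6, 308.2, 201.6]
tool_rot: [[-1.0, -0.0, 0.001], [-0.0, 1.0, 0.001], [-0.001, 0.001, -1.0]]
contact_force: [-0.8, -1.3, 6.1]
finger_gap: 47.6
grip_force: 25.0
```

send_rows --rows '[{"dx": 0,"dy": 0,"dz": -0.3,"wx": 0,"wy": 0,"wz": 0,"grip": 0.4},{"dx": 0,"dy": 0,"dz": -0.5,"wx": 0,"wy": 0,"wz": 0,"grip": 0.4},{"dx": 0,"dy": 0,"dz": -0.5,"wx": 0,"wy": 0,"wz": 0,"grip": 0.4},{"dx": -0.3,"dy": -0.4,"dz": 0,"wx": 0,"wy": 0,"wz": 0,"grip": 0.4},{"dx": -0.5,"dy": -0.7,"dz": 0,"wx": 0,"wy": 0,"wz": 0,"grip": 0.4},{"dx": -0.6,"dy": -0.8,"dz": 0,"wx": 0,"wy": 0,"wz": 0,"grip": 0.4},{"dx": -0.6,"dy": -0.8,"dz": 0,"wx": 0,"wy": 0,"wz": 0,"grip": 0.4},{"dx": -0.4,"dy": -0.5,"dz": 0,"wx": 0,"wy": 0,"wz": 0,"grip": 0.4},{"dx": -0.12,"dy": -0.12,"dz": 0,"wx": 0,"wy": 0,"wz": 0,"grip": 0.4},{"dx": 0,"dy": 0,"dz": 0,"wx": 0,"wy": 0,"wz": 0,"grip": 0.4}]'

```text
clock: 15.4
tcp_pos: [543.9, 140.8, 265.4]
tool_rot: [[-1.0, 0.002, -0.001], [0.002, 1.0, -0.0], [0.001, -0.0, -1.0]]
contact_force: [0.6, -0.2, -1.5]
finger_gap: 47.2
grip_force: 25.0
```

Run:
```python
from h import *
find(("wrist","top"),"tub1");find(("top","side"),"left_floor");find(("top","wrist","side"),"stored_tub")
print(delta(543,142,30.5))
```

```text
wrist tub1 [([544.8, 52.6, 8.6], 0.94), ([550.4, 312.9, -0.3], 0.68), ([542.3, 142.7, 67.0], 0.61)]
top tub1 [([544.7, 48.5, 8.2], 0.72), ([567.3, -344.5, 1.5], 0.6), ([543.8, 139.3, 61.3], 0.53)]
top left_floor [([428.1, 100.4, 32.7], 0.71), ([551.7, 92.9, 6.7], 0.57)]
side left_floor [([551.3, 93.6, 6.9], 0.76)]
top stored_tub []
wrist stored_tub []
side stored_tub [([606.7, 132.5, 7.6], 0.74)]
t=16.1 tip=[543.4, 142.1, 87.8] gap=46.9 yaw=-180.0 d=[0.007, -0.003, 1.145]
```

send_rows --rows '[{"dx": 0,"dy": 0,"dz": 0.3,"wx": 0,"wy": 0,"wz": 0,"grip": 0.4},{"dx": 0,"dy": 0,"dz": 0.4,"wx": 0,"wy": 0,"wz": 0,"grip": 0.4},{"dx": 0,"dy": 0,"dz": 0.25,"wx": 0,"wy": 0,"wz": 0,"grip": 0.4},{"dx": 0,"dy": 0,"dz": 0.12,"wx": 0,"wy": 0,"wz": 0,"grip": 0.4},{"dx": 0,"dy": 0,"dz": 0.06,"wx": 0,"wy": 0,"wz": 0,"grip": 0.4},{"dx": 0,"dy": 0,"dz": 0,"wx": 0,"wy": 0,"wz": 0,"grip": 0.4},{"dx": 0,"dy": 0,"dz": 0.02,"wx": 0,"wy": 0,"wz": 0,"grip": 0.4},{"dx": 0,"dy": 0,"dz": 0,"wx": 0,"wy": 0,"wz": 0,"grip": 0.4}]'

```text
clock: 16.9
tcp_pos: [544.0, 142.1, 209.5]
tool_rot: [[-1.0, -0.001, 0.002], [-0.001, 1.0, 0.0], [-0.002, 0.0, -1.0]]
contact_force: [-0.9, -2.6, 5.6]
finger_gap: 47.2
grip_force: 25.0
```

Contact with the drawer floor at 5.6 N. I release and lift.

send_rows --rows '[{"dx": 0,"dy": 0,"dz": 0,"wx": 0,"wy": 0,"wz": 0,"grip": 0.66},{"dx": 0,"dy": 0,"dz": 0,"wx": 0,"wy": 0,"wz": 0,"grip": 0.66},{"dx": 0,"dy": 0,"dz": 0,"wx": 0,"wy": 0,"wz": 0,"grip": 0.66},{"dx": 0,"dy": 0,"dz": 0,"wx": 0,"wy": 0,"wz": 0,"grip": 0.66},{"dx": 0,"dy": 0,"dz": -0.3,"wx": 0,"wy": 0,"wz": 0,"grip": 0.66},{"dx": 0,"dy": 0,"dz": -0.5,"wx": 0,"wy": 0,"wz": 0,"grip": 0.66},{"dx": 0,"dy": 0,"dz": -0.6,"wx": 0,"wy": 0,"wz": 0,"grip": 0},{"dx": 0,"dy": 0,"dz": 0,"wx": 0,"wy": 0,"wz": 0,"grip": 0}]'

```text
clock: 17.7
tcp_pos: [544.7, 142.7, 282.2]
tool_rot: [[-1.0, -0.001, 0.006], [-0.001, 1.0, 0.003], [-0.006, 0.003, -1.0]]
contact_force: [0.0, 0.1, -0.2]
finger_gap: 46.8
grip_force: 0.0
```

Run:
```python
from h import *
find(("wrist","top","side"),"tub1")
print(delta(551.5,311,55))
```

```text
wrist tub1 [([547.5, 311.9, -0.6], 0.61), ([545.1, 50.2, 6.5], 0.57)]
top tub1 [([568.2, -343.0, 2.3], 0.75), ([547.4, 48.6, 8.5], 0.65), ([544.4, 139.6, 7.7], 0.53)]
side tub1 [([543.4, 146.3, 9.3], 0.73), ([542.8, 51.1, 6.4], 0.69), ([550.6, 308.8, -0.9], 0.61)]
t=18.0 tip=[543.1, 141.9, 99.2] gap=23.6 yaw=-180.0 d=[-0.169, 3.384, 0.882]
```

send_rows --rows '[{"dx": -0.03,"dy": 0.5,"dz": 0,"wx": 0,"wy": 0,"wz": 0,"grip": 0},{"dx": -0.03,"dy": 0.8,"dz": 0,"wx": 0,"wy": 0,"wz": 0,"grip": 0},{"dx": -0.03,"dy": 0.8,"dz": 0,"wx": 0,"wy": 0,"wz": 0,"grip": 0},{"dx": -0.03,"dy": 0.8,"dz": 0,"wx": 0,"wy": 0,"wz": 0,"grip": 0},{"dx": -0.03,"dy": 0.47,"dz": 0.2,"wx": 0,"wy": 0,"wz": 0,"grip": 0},{"dx": 0,"dy": 0,"dz": 0.4,"wx": 0,"wy": 0,"wz": 0,"grip": 0},{"dx": 0,"dy": 0,"dz": 0.28,"wx": 0,"wy": 0,"wz": 0,"grip": 0},{"dx": 0,"dy": 0,"dz": 0.1,"wx": 0,"wy": 0,"wz": 0,"grip": 0},{"dx": 0,"dy": 0,"dz": 0.08,"wx": 0,"wy": 0,"wz": 0,"grip": 0},{"dx": 0,"dy": 0,"dz": 0.04,"wx": 0,"wy": 0,"wz": 0,"grip": 0},{"dx": 0,"dy": 0,"dz": 0,"wx": 0,"wy": 0,"wz": 0,"grip": 0}]'

```text
clock: 19.1
tcp_pos: [551.1, 310.1, 223.7]
tool_rot: [[-1.0, 0.0, 0.0], [0.0, 1.0, 0.0], [-0.0, 0.0, -1.0]]
contact_force: [-0.3, 0.5, -0.6]
finger_gap: 0.5
grip_force: 0.0
```

send_rows --rows '[{"dx": 0,"dy": 0,"dz": 0.04,"wx": 0,"wy": 0,"wz": 0,"grip": 0},{"dx": 0,"dy": 0,"dz": 0.03,"wx": 0,"wy": 0,"wz": 0,"grip": 0},{"dx": 0,"dy": 0,"dz": 0.02,"wx": 0,"wy": 0,"wz": 0,"grip": 0},{"dx": 0,"dy": 0,"dz": 0,"wx": 0,"wy": 0,"wz": 0,"grip": 0},{"dx": 0,"dy": 0,"dz": 0,"wx": 0,"wy": 0,"wz": 0,"grip": 0}]'

```text
clock: 19.6
tcp_pos: [551.4, 310.7, 220.3]
tool_rot: [[-1.0, -0.001, 0.002], [-0.001, 1.0, 0.001], [-0.002, 0.001, -1.0]]
contact_force: [-1.9, -1.7, 10.6]
finger_gap: 0.6
grip_force: 5.2
```

send_rows --rows '[{"dx": 0,"dy": 0,"dz": -0.3,"wx": 0,"wy": 0,"wz": 0,"grip": 0},{"dx": 0,"dy": 0,"dz": -0.4,"wx": 0,"wy": 0,"wz": 0,"grip": 0.82},{"dx": 0,"dy": 0,"dz": 0,"wx": 0,"wy": 0,"wz": 0,"grip": 0.82},{"dx": 0,"dy": 0,"dz": 0,"wx": 0,"wy": 0,"wz": 0,"grip": 0.82},{"dx": 0,"dy": 0,"dz": 0,"wx": 0,"wy": 0,"wz": 0,"grip": 0.82},{"dx": 0,"dy": 0,"dz": 0,"wx": 0,"wy": 0,"wz": 0,"grip": 0.82},{"dx": 0,"dy": 0,"dz": 0,"wx": 0,"wy": 0,"wz": 0,"grip": 0.82},{"dx": 0,"dy": 0,"dz": 0,"wx": 0,"wy": 0,"wz": 0,"grip": 0.82},{"dx": 0,"dy": 0,"dz": 0,"wx": 0,"wy": 0,"wz": 0,"grip": 0.82},{"dx": 0,"dy": 0,"dz": 0,"wx": 0,"wy": 0,"wz": 0,"grip": 0.82}]'

```text
clock: 20.6
tcp_pos: [550.9, 310.5, 253.6]
tool_rot: [[-1.0, -0.0, -0.0], [-0.0, 1.0, -0.0], [0.0, -0.0, -1.0]]
contact_force: [-0.1, 0.5, -0.2]
finger_gap: 66.7
grip_force: 0.0
```

Run:
```python
from h import *
find(("wrist","side"),"tub1")
print(delta(551,310.5,22.5))
```

```text
wrist tub1 [([544.9, 145.6, 10.0], 0.95), ([546.4, 50.0, 5.1], 0.56)]
side tub1 [([540.4, 52.3, 4.8], 0.83), ([569.0, -341.9, -1.4], 0.75), ([553.5, 307.9, 0.7], 0.73), ([546.2, 146.7, 5.6], 0.53)]
t=20.8 tip=[550.9, 310.5, 75.8] gap=71.4 yaw=-180.0 d=[-0.002, -0.001, 1.065]
```

send_rows --rows '[{"dx": 0,"dy": 0,"dz": 0.35,"wx": 0,"wy": 0,"wz": 0,"grip": 0.82},{"dx": 0,"dy": 0,"dz": 0.4,"wx": 0,"wy": 0,"wz": 0,"grip": 0.82},{"dx": 0,"dy": 0,"dz": 0.31,"wx": 0,"wy": 0,"wz": 0,"grip": 0.82},{"dx": 0,"dy": 0,"dz": 0,"wx": 0,"wy": 0,"wz": 0,"grip": 0.4},{"dx": 0,"dy": 0,"dz": 0,"wx": 0,"wy": 0,"wz": 0,"grip": 0.4},{"dx": 0,"dy": 0,"dz": 0,"wx": 0,"wy": 0,"wz": 0,"grip": 0.4},{"dx": 0,"dy": 0,"dz": 0,"wx": 0,"wy": 0,"wz": 0,"grip": 0.4},{"dx": 0,"dy": 0,"dz": 0,"wx": 0,"wy": 0,"wz": 0,"grip": 0.4},{"dx": 0,"dy": 0,"dz": 0,"wx": 0,"wy": 0,"wz": 0,"grip": 0.4}]'

```text
clock: 21.7
tcp_pos: [551.2, 310.8, 201.8]
tool_rot: [[-1.0, -0.0, 0.001], [-0.0, 1.0, 0.001], [-0.001, 0.001, -1.0]]
contact_force: [-0.6, -0.4, 4.6]
finger_gap: 47.4
grip_force: 25.0
```

send_rows --rows '[{"dx": 0,"dy": 0,"dz": -0.3,"wx": 0,"wy": 0,"wz": 0,"grip": 0.4},{"dx": 0,"dy": 0,"dz": -0.5,"wx": 0,"wy": 0,"wz": 0,"grip": 0.4},{"dx": 0,"dy": 0,"dz": -0.5,"wx": 0,"wy": 0,"wz": 0,"grip": 0.4},{"dx": 0.2,"dy": -0.4,"dz": 0,"wx": 0,"wy": 0,"wz": 0,"grip": 0.4},{"dx": 0.3,"dy": -0.7,"dz": 0,"wx": 0,"wy": 0,"wz": 0,"grip": 0.4},{"dx": 0.3,"dy": -0.8,"dz": 0,"wx": 0,"wy": 0,"wz": 0,"grip": 0.4},{"dx": 0.3,"dy": -0.8,"dz": 0,"wx": 0,"wy": 0,"wz": 0,"grip": 0.4},{"dx": 0.2,"dy": -0.5,"dz": 0,"wx": 0,"wy": 0,"wz": 0,"grip": 0.4},{"dx": 0.04,"dy": -0.18,"dz": 0,"wx": 0,"wy": 0,"wz": 0,"grip": 0.4},{"dx": 0,"dy": 0,"dz": 0,"wx": 0,"wy": 0,"wz": 0,"grip": 0.4}]'

```text
clock: 22.7
tcp_pos: [483.6, 140.6, 266.0]
tool_rot: [[-1.0, 0.001, 0.0], [0.001, 1.0, 0.0], [-0.0, 0.0, -1.0]]
contact_force: [0.5, 1.4, -0.6]
finger_gap: 47.2
grip_force: 25.0
```

Run:
```python
from h import *
import cv2
print(delta(484,142,30.5))
find(("wrist","top"),"tub1")
cv2.imwrite("pics/w3.png",camera("wrist")[:,:,::-1])
```

```text
t=22.7 tip=[483.6, 140.6, 88.0] gap=47.2 yaw=179.9 d=[-0.007, 0.028, 1.151]
wrist tub1 [([480.7, 138.8, 62.4], 0.7)]
top tub1 [([555.4, 95.2, 8.9], 0.69), ([565.3, -347.1, -0.7], 0.64), ([548.0, 50.0, 7.4], 0.53)]
```

View pics/w3.png

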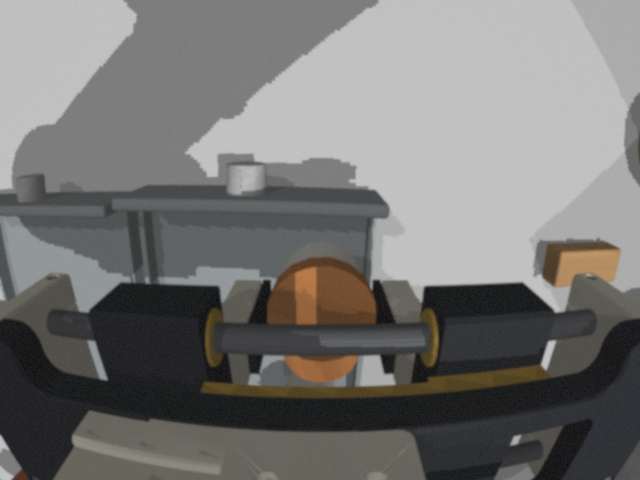

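Held tub at (320,305). The tub already placed shows behind it at about (322,370), and the panel is well clear. Lowering.

send_rows --rows '[{"dx": 0,"dy": 0,"dz": 0.3,"wx": 0,"wy": 0,"wz": 0,"grip": 0.4},{"dx": 0,"dy": 0,"dz": 0.4,"wx": 0,"wy": 0,"wz": 0,"grip": 0.4},{"dx": 0,"dy": 0,"dz": 0.25,"wx": 0,"wy": 0,"wz": 0,"grip": 0.4},{"dx": 0,"dy": 0,"dz": 0.12,"wx": 0,"wy": 0,"wz": 0,"grip": 0.4},{"dx": 0,"dy": 0,"dz": 0.06,"wx": 0,"wy": 0,"wz": 0,"grip": 0.4},{"dx": 0,"dy": 0,"dz": 0,"wx": 0,"wy": 0,"wz": 0,"grip": 0.4},{"dx": 0,"dy": 0,"dz": 0.02,"wx": 0,"wy": 0,"wz": 0,"grip": 0.4},{"dx": 0,"dy": 0,"dz": 0,"wx": 0,"wy": 0,"wz": 0,"grip": 0.4}]'

```text
clock: 23.75
tcp_pos: [484.8, 141.9, 209.7]
tool_rot: [[-1.0, -0.001, 0.002], [-0.001, 1.0, 0.0], [-0.002, 0.0, -1.0]]
contact_force: [0.4, -4.0, 9.3]
finger_gap: 47.2
grip_force: 25.0
```

send_rows --rows '[{"dx": 0,"dy": 0,"dz": 0,"wx": 0,"wy": 0,"wz": 0,"grip": 0.66},{"dx": 0,"dy": 0,"dz": 0,"wx": 0,"wy": 0,"wz": 0,"grip": 0.66},{"dx": 0,"dy": 0,"dz": 0,"wx": 0,"wy": 0,"wz": 0,"grip": 0.66},{"dx": 0,"dy": 0,"dz": 0,"wx": 0,"wy": 0,"wz": 0,"grip": 0.66},{"dx": 0,"dy": 0,"dz": -0.3,"wx": 0,"wy": 0,"wz": 0,"grip": 0.66},{"dx": 0,"dy": 0,"dz": -0.5,"wx": 0,"wy": 0,"wz": 0,"grip": 0.66},{"dx": 0,"dy": 0,"dz": -0.8,"wx": 0,"wy": 0,"wz": 0,"grip": 0},{"dx": 0,"dy": 0,"dz": -0.8,"wx": 0,"wy": 0,"wz": 0,"grip": 0},{"dx": 0,"dy": 0,"dz": 0,"wx": 0,"wy": 0,"wz": 0,"grip": 0}]'

```text
clock: 24.65
tcp_pos: [485.4, 142.4, 333.7]
tool_rot: [[-1.0, -0.001, 0.008], [-0.001, 1.0, 0.004], [-0.008, 0.004, -1.0]]
contact_force: [0.5, -0.1, 0.6]
finger_gap: 38.8
grip_force: 0.0
```

Run:
```python
from h import *
find(("wrist","top","side"),"tub1");find(("top","side"),"marker_cup");find(("top",),"eraser")
print(delta(567,-343.5,90)); print(state()["q"].round(2))
```

```text
wrist tub1 [([547.9, 49.9, 7.0], 0.96), ([545.5, 141.3, 11.2], 0.85), ([484.3, 141.4, 7.3], 0.64)]
top tub1 [([565.1, -345.0, 0.1], 0.73), ([423.0, -478.8, -1.1], 0.62), ([485.4, 143.2, 3.6], 0.58), ([549.3, 50.1, 8.0], 0.55), ([554.7, 94.9, 11.1], 0.54)]
side tub1 [([543.0, 49.6, 7.7], 0.69), ([485.6, 141.8, 7.7], 0.67), ([569.1, -344.2, 0.4], 0.63), ([545.6, 145.7, 5.7], 0.6)]
top marker_cup [([613.4, -479.3, -4.7], 0.7)]
side marker_cup [([615.3, -478.3, 0.4], 0.86)]
top eraser [([499.7, -345.4, 1.5], 0.49)]
t=25.2 tip=[483.9, 141.5, 149.8] gap=0.4 yaw=-180.0 d=[-1.661, -9.7, 1.2]
[ 0.67  0.15 -0.47 -0.   -0.96 -2.25]
```

send_rows --rows '[{"dx": -0.1,"dy": -0.5,"dz": 0,"wx": 0,"wy": 0,"wz": 0,"grip": 0},{"dx": -0.14,"dy": -0.85,"dz": 0,"wx": 0,"wy": 0,"wz": 0,"grip": 0},{"dx": -0.14,"dy": -0.85,"dz": 0,"wx": 0,"wy": 0,"wz": 0,"grip": 0},{"dx": -0.14,"dy": -0.85,"dz": 0,"wx": 0,"wy": 0,"wz": 0,"grip": 0},{"dx": -0.14,"dy": -0.85,"dz": 0,"wx": 0,"wy": 0,"wz": 0,"grip": 0},{"dx": -0.14,"dy": -0.85,"dz": 0,"wx": 0,"wy": 0,"wz": 0,"grip": 0},{"dx": -0.14,"dy": -0.85,"dz": 0,"wx": 0,"wy": 0,"wz": 0,"grip": 0},{"dx": -0.14,"dy": -0.85,"dz": 0,"wx": 0,"wy": 0,"wz": 0,"grip": 0},{"dx": -0.14,"dy": -0.85,"dz": 0,"wx": 0,"wy": 0,"wz": 0,"grip": 0},{"dx": -0.14,"dy": -0.85,"dz": 0,"wx": 0,"wy": 0,"wz": 0,"grip": 0},{"dx": -0.14,"dy": -0.85,"dz": 0,"wx": 0,"wy": 0,"wz": 0,"grip": 0},{"dx": -0.14,"dy": -0.7,"dz": 0,"wx": 0,"wy": 0,"wz": 0,"grip": 0}]'

```text
clock: 26.45
tcp_pos: [566.0, -345.8, 327.8]
tool_rot: [[-1.0, 0.001, -0.001], [0.001, 1.0, -0.0], [0.001, -0.0, -1.0]]
contact_force: [1.1, 1.1, -0.4]
finger_gap: 0.4
grip_force: 0.0
```

send_rows --rows '[{"dx": 0,"dy": 0,"dz": 0,"wx": 0,"wy": 0,"wz": -1,"grip": 0},{"dx": 0,"dy": 0,"dz": 0,"wx": 0,"wy": 0,"wz": -1,"grip": 0},{"dx": 0,"dy": 0,"dz": 0,"wx": 0,"wy": 0,"wz": -1,"grip": 0},{"dx": 0,"dy": 0,"dz": 0,"wx": 0,"wy": 0,"wz": -1,"grip": 0},{"dx": 0,"dy": 0,"dz": 0,"wx": 0,"wy": 0,"wz": -1,"grip": 0},{"dx": 0,"dy": 0,"dz": 0,"wx": 0,"wy": 0,"wz": -1,"grip": 0},{"dx": 0,"dy": 0,"dz": 0,"wx": 0,"wy": 0,"wz": -1,"grip": 0},{"dx": 0,"dy": 0,"dz": 0,"wx": 0,"wy": 0,"wz": -1,"grip": 0},{"dx": 0,"dy": 0,"dz": 0,"wx": 0,"wy": 0,"wz": -1,"grip": 0},{"dx": 0,"dy": 0,"dz": 0,"wx": 0,"wy": 0,"wz": -1,"grip": 0},{"dx": 0,"dy": 0,"dz": 0,"wx": 0,"wy": 0,"wz": -1,"grip": 0},{"dx": 0,"dy": 0,"dz": 0,"wx": 0,"wy": 0,"wz": -1,"grip": 0}]'

```text
clock: 27.65
tcp_pos: [566.0, -343.5, 327.9]
tool_rot: [[-0.305, -0.952, -0.001], [-0.952, 0.305, 0.0], [0.0, 0.001, -1.0]]
contact_force: [-1.2, 0.2, 0.0]
finger_gap: 0.3
grip_force: 0.0
```

send_rows --rows '[{"dx": 0,"dy": 0,"dz": 0,"wx": 0,"wy": 0,"wz": -1,"grip": 0},{"dx": 0,"dy": 0,"dz": 0,"wx": 0,"wy": 0,"wz": -1,"grip": 0},{"dx": 0,"dy": 0,"dz": 0,"wx": 0,"wy": 0,"wz": -1,"grip": 0},{"dx": 0,"dy": 0,"dz": 0,"wx": 0,"wy": 0,"wz": 0,"grip": 0}]'

```text
clock: 28.05
tcp_pos: [566.0, -343.5, 327.9]
tool_rot: [[0.002, -1.0, -0.0], [-1.0, -0.002, 0.0], [-0.0, 0.0, -1.0]]
contact_force: [0.3, -0.1, 0.5]
finger_gap: 0.4
grip_force: 0.0
```

Run:
```python
from h import *
find(("wrist","top","side"),"tub1",.5)
print(delta(567,-344,55)); print(state()["tool_rot"].round(2))
```

```text
wrist tub1 [([563.5, -340.5, 2.1], 0.67)]
top tub1 [([544.0, 143.4, 5.8], 0.8), ([482.1, 143.8, 5.0], 0.79), ([566.6, -344.1, -1.1], 0.6)]
side tub1 [([559.9, 47.1, 5.4], 0.88), ([568.1, -342.6, -1.0], 0.82), ([545.6, 145.0, 6.5], 0.69), ([485.5, 139.9, 6.3], 0.51)]
t=28.4 tip=[566.0, -343.5, 150.2] gap=0.8 yaw=-90.1 d=[0.01, -0.02, 1.904]
[[-0. -1. -0.]
 [-1.  0.  0.]
 [-0.  0. -1.]]
```

send_rows --rows '[{"dx": 0,"dy": 0,"dz": 0.4,"wx": 0,"wy": 0,"wz": 0,"grip": 0},{"dx": 0,"dy": 0,"dz": 0.6,"wx": 0,"wy": 0,"wz": 0,"grip": 0},{"dx": 0,"dy": 0,"dz": 0.6,"wx": 0,"wy": 0,"wz": 0,"grip": 0},{"dx": 0,"dy": 0,"dz": 0.3,"wx": 0,"wy": 0,"wz": 0,"grip": 0},{"dx": 0,"dy": 0,"dz": 0.06,"wx": 0,"wy": 0,"wz": 0,"grip": 0},{"dx": 0,"dy": 0,"dz": 0.06,"wx": 0,"wy": 0,"wz": 0,"grip": 0},{"dx": 0,"dy": 0,"dz": 0.06,"wx": 0,"wy": 0,"wz": 0,"grip": 0},{"dx": 0,"dy": 0,"dz": 0.04,"wx": 0,"wy": 0,"wz": 0,"grip": 0},{"dx": 0,"dy": 0,"dz": 0.04,"wx": 0,"wy": 0,"wz": 0,"grip": 0},{"dx": 0,"dy": 0,"dz": 0.02,"wx": 0,"wy": 0,"wz": 0,"grip": 0},{"dx": 0,"dy": 0,"dz": 0,"wx": 0,"wy": 0,"wz": 0,"grip": 0}]'

```text
clock: 29.45
tcp_pos: [566.6, -343.7, 220.4]
tool_rot: [[0.001, -1.0, 0.002], [-1.0, -0.001, -0.001], [0.001, -0.002, -1.0]]
contact_force: [0.0, -0.4, 6.1]
finger_gap: 0.4
grip_force: 3.1
```

send_rows --rows '[{"dx": 0,"dy": 0,"dz": 0.02,"wx": 0,"wy": 0,"wz": 0,"grip": 0},{"dx": 0,"dy": 0,"dz": 0,"wx": 0,"wy": 0,"wz": 0,"grip": 0},{"dx": 0,"dy": 0,"dz": 0,"wx": 0,"wy": 0,"wz": 0,"grip": 0}]'

```text
clock: 29.75
tcp_pos: [566.6, -343.7, 220.3]
tool_rot: [[0.001, -1.0, 0.002], [-1.0, -0.001, -0.001], [0.001, -0.002, -1.0]]
contact_force: [-2.4, 1.6, 12.4]
finger_gap: 0.5
grip_force: 6.2
```

send_rows --rows '[{"dx": 0,"dy": 0,"dz": -0.3,"wx": 0,"wy": 0,"wz": 0,"grip": 0},{"dx": 0,"dy": 0,"dz": -0.4,"wx": 0,"wy": 0,"wz": 0,"grip": 0.82},{"dx": 0,"dy": 0,"dz": 0,"wx": 0,"wy": 0,"wz": 0,"grip": 0.82},{"dx": 0,"dy": 0,"dz": 0,"wx": 0,"wy": 0,"wz": 0,"grip": 0.82},{"dx": 0,"dy": 0,"dz": 0,"wx": 0,"wy": 0,"wz": 0,"grip": 0.82},{"dx": 0,"dy": 0,"dz": 0,"wx": 0,"wy": 0,"wz": 0,"grip": 0.82},{"dx": 0,"dy": 0,"dz": 0,"wx": 0,"wy": 0,"wz": 0,"grip": 0.82},{"dx": 0,"dy": 0,"dz": 0,"wx": 0,"wy": 0,"wz": 0,"grip": 0.82},{"dx": 0,"dy": 0,"dz": 0,"wx": 0,"wy": 0,"wz": 0,"grip": 0.82},{"dx": 0,"dy": 0,"dz": 0,"wx": 0,"wy": 0,"wz": 0,"grip": 0.82}]'

```text
clock: 30.75
tcp_pos: [566.0, -343.5, 253.1]
tool_rot: [[0.0, -1.0, -0.0], [-1.0, -0.0, 0.0], [-0.0, 0.0, -1.0]]
contact_force: [0.1, 0.9, 0.3]
finger_gap: 66.7
grip_force: 0.0
```

Run:
```python
from h import *
find(("wrist","top","side"),"tub1",.4)
print(delta(566.5,-343.5,22.5))
```

```text
wrist tub1 [([566.3, -342.1, -1.8], 0.66)]
top tub1 [([546.1, 137.2, 10.6], 0.82), ([486.0, 140.0, 3.3], 0.71), ([565.1, -344.5, -1.4], 0.65), ([558.0, 98.3, 7.2], 0.44)]
side tub1 [([568.2, -339.1, -1.3], 0.79), ([496.5, -339.5, 1.0], 0.74), ([566.2, 49.6, 6.5], 0.68), ([544.1, 144.1, 5.1], 0.65), ([486.4, 137.9, 6.9], 0.62)]
t=31.1 tip=[566.0, -343.5, 75.2] gap=71.9 yaw=-90.0 d=[0.001, -0.01, 1.055]
```

send_rows --rows '[{"dx": 0,"dy": 0,"dz": 0.35,"wx": 0,"wy": 0,"wz": 0,"grip": 0.82},{"dx": 0,"dy": 0,"dz": 0.4,"wx": 0,"wy": 0,"wz": 0,"grip": 0.82},{"dx": 0,"dy": 0,"dz": 0.3,"wx": 0,"wy": 0,"wz": 0,"grip": 0.82},{"dx": 0,"dy": 0,"dz": 0,"wx": 0,"wy": 0,"wz": 0,"grip": 0.4},{"dx": 0,"dy": 0,"dz": 0,"wx": 0,"wy": 0,"wz": 0,"grip": 0.4},{"dx": 0,"dy": 0,"dz": 0,"wx": 0,"wy": 0,"wz": 0,"grip": 0.4},{"dx": 0,"dy": 0,"dz": 0,"wx": 0,"wy": 0,"wz": 0,"grip": 0.4},{"dx": 0,"dy": 0,"dz": 0,"wx": 0,"wy": 0,"wz": 0,"grip": 0.4},{"dx": 0,"dy": 0,"dz": 0,"wx": 0,"wy": 0,"wz": 0,"grip": 0.4}]'

```text
clock: 31.95
tcp_pos: [566.5, -343.6, 201.8]
tool_rot: [[0.0, -1.0, 0.002], [-1.0, -0.0, -0.001], [0.001, -0.002, -1.0]]
contact_force: [-0.1, 0.3, 5.1]
finger_gap: 47.2
grip_force: 25.0
```

send_rows --rows '[{"dx": 0,"dy": 0,"dz": -0.3,"wx": 0,"wy": 0,"wz": 0,"grip": 0.4},{"dx": 0,"dy": 0,"dz": -0.5,"wx": 0,"wy": 0,"wz": 0,"grip": 0.4},{"dx": 0,"dy": 0,"dz": -0.5,"wx": 0,"wy": 0,"wz": 0,"grip": 0.4},{"dx": -0.4,"dy": 0,"dz": 0,"wx": 0,"wy": 0,"wz": 0,"grip": 0.4},{"dx": -0.8,"dy": 0,"dz": 0,"wx": 0,"wy": 0,"wz": 0,"grip": 0.4},{"dx": -0.8,"dy": 0,"dz": 0,"wx": 0,"wy": 0,"wz": 0,"grip": 0.4},{"dx": 0,"dy": 0,"dz": 0,"wx": 0,"wy": 0,"wz": 1,"grip": 0.4},{"dx": 0,"dy": 0,"dz": 0,"wx": 0,"wy": 0,"wz": 1,"grip": 0.4},{"dx": 0,"dy": 0,"dz": 0,"wx": 0,"wy": 0,"wz": 1,"grip": 0.4},{"dx": 0,"dy": 0,"dz": 0,"wx": 0,"wy": 0,"wz": 1,"grip": 0.4},{"dx": 0,"dy": 0,"dz": 0,"wx": 0,"wy": 0,"wz": 1,"grip": 0.4},{"dx": 0,"dy": 0,"dz": 0,"wx": 0,"wy": 0,"wz": 1,"grip": 0.4}]'

```text
clock: 33.15
tcp_pos: [565.7, -243.4, 266.5]
tool_rot: [[-0.591, -0.807, -0.0], [-0.807, 0.591, 0.0], [-0.0, 0.0, -1.0]]
contact_force: [0.1, 0.1, -1.4]
finger_gap: 47.4
grip_force: 25.0
```

send_rows --rows '[{"dx": 0,"dy": 0,"dz": 0,"wx": 0,"wy": 0,"wz": 1,"grip": 0.4},{"dx": 0,"dy": 0,"dz": 0,"wx": 0,"wy": 0,"wz": 1,"grip": 0.4},{"dx": 0,"dy": 0,"dz": 0,"wx": 0,"wy": 0,"wz": 1,"grip": 0.4},{"dx": 0,"dy": 0,"dz": 0,"wx": 0,"wy": 0,"wz": 1,"grip": 0.4},{"dx": 0,"dy": 0,"dz": 0,"wx": 0,"wy": 0,"wz": 1,"grip": 0.4},{"dx": 0,"dy": 0,"dz": 0,"wx": 0,"wy": 0,"wz": 1,"grip": 0.4},{"dx": 0,"dy": 0,"dz": 0,"wx": 0,"wy": 0,"wz": 1,"grip": 0.4},{"dx": 0,"dy": 0,"dz": 0,"wx": 0,"wy": 0,"wz": 1,"grip": 0.4},{"dx": 0,"dy": 0,"dz": 0,"wx": 0,"wy": 0,"wz": 1,"grip": 0.4},{"dx": 0,"dy": 0,"dz": 0,"wx": 0,"wy": 0,"wz": 0,"grip": 0.4}]'

```text
clock: 34.15
tcp_pos: [565.8, -243.4, 266.4]
tool_rot: [[-1.0, 0.001, -0.0], [0.001, 1.0, 0.0], [0.0, 0.0, -1.0]]
contact_force: [0.4, -1.2, -1.8]
finger_gap: 47.3
grip_force: 25.0
```

Run:
```python
from h import *
find(("top","side"),"tub1",.4)
print(delta(484,50,88))
```

```text
top tub1 [([482.9, 141.3, 5.3], 0.88), ([566.2, -244.3, 63.8], 0.65), ([544.1, 139.7, 9.3], 0.61), ([566.7, 41.1, 11.2], 0.58)]
side tub1 [([565.9, 47.1, 8.2], 0.92), ([566.9, -240.6, 66.9], 0.9), ([543.7, 147.8, 5.8], 0.76), ([487.2, 140.2, 5.9], 0.7)]
t=34.4 tip=[565.9, -243.5, 88.0] gap=47.1 yaw=-179.9 d=[1.623, 5.873, 0.001]
```

send_rows --rows '[{"dx": 0.1,"dy": 0.4,"dz": 0,"wx": 0,"wy": 0,"wz": 0,"grip": 0.4},{"dx": 0.2,"dy": 0.8,"dz": 0,"wx": 0,"wy": 0,"wz": 0,"grip": 0.4},{"dx": 0.22,"dy": 0.85,"dz": 0,"wx": 0,"wy": 0,"wz": 0,"grip": 0.4},{"dx": 0.22,"dy": 0.85,"dz": 0,"wx": 0,"wy": 0,"wz": 0,"grip": 0.4},{"dx": 0.22,"dy": 0.85,"dz": 0,"wx": 0,"wy": 0,"wz": 0,"grip": 0.4},{"dx": 0.22,"dy": 0.85,"dz": 0,"wx": 0,"wy": 0,"wz": 0,"grip": 0.4},{"dx": 0.22,"dy": 0.7,"dz": 0,"wx": 0,"wy": 0,"wz": 0,"grip": 0.4},{"dx": 0.16,"dy": 0.4,"dz": 0,"wx": 0,"wy": 0,"wz": 0,"grip": 0.4},{"dx": 0,"dy": 0.17,"dz": 0,"wx": 0,"wy": 0,"wz": 0,"grip": 0.4},{"dx": 0,"dy": 0,"dz": 0,"wx": 0,"wy": 0,"wz": 0,"grip": 0.4}]'

```text
clock: 35.35
tcp_pos: [488.2, 50.9, 266.1]
tool_rot: [[-1.0, -0.003, 0.001], [-0.003, 1.0, 0.0], [-0.001, 0.0, -1.0]]
contact_force: [0.5, 0.4, -0.6]
finger_gap: 47.2
grip_force: 25.0
```

Run:
```python
from h import *
import cv2
find(("wrist",),"tub1",.4);
print(delta(488,50,30.5))
a=camera("side")[200:340,220:420]
cv2.imwrite("pics/s4.png",cv2.resize(a[:,:,::-1],None,fx=4,fy=4,interpolation=cv2.INTER_CUBIC))
```

```text
wrist tub1 [([485.0, 144.0, 7.7], 0.79), ([490.9, 52.1, 61.7], 0.66)]
t=35.5 tip=[488.2, 49.6, 87.8] gap=47.2 yaw=-180.0 d=[0.005, 0.007, 1.146]
```

View pics/s4.png

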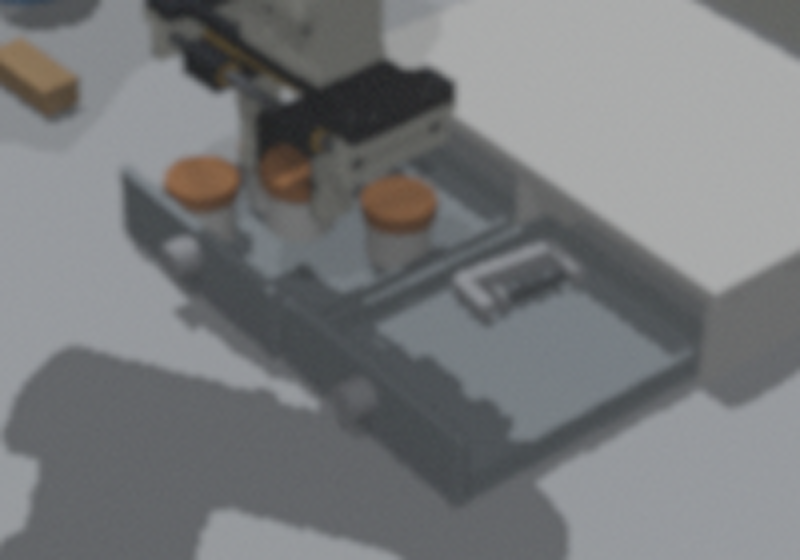

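The knocked tub stands upright in the drawer at crop (398,215), lid seated. The held tub is at (290,180), and its slot at the front right is free. Lowering.

send_rows --rows '[{"dx": 0,"dy": 0,"dz": 0.3,"wx": 0,"wy": 0,"wz": 0,"grip": 0.4},{"dx": 0,"dy": 0,"dz": 0.4,"wx": 0,"wy": 0,"wz": 0,"grip": 0.4},{"dx": 0,"dy": 0,"dz": 0.25,"wx": 0,"wy": 0,"wz": 0,"grip": 0.4},{"dx": 0,"dy": 0,"dz": 0.12,"wx": 0,"wy": 0,"wz": 0,"grip": 0.4},{"dx": 0,"dy": 0,"dz": 0.06,"wx": 0,"wy": 0,"wz": 0,"grip": 0.4},{"dx": 0,"dy": 0,"dz": 0,"wx": 0,"wy": 0,"wz": 0,"grip": 0.4},{"dx": 0,"dy": 0,"dz": 0.01,"wx": 0,"wy": 0,"wz": 0,"grip": 0.4},{"dx": 0,"dy": 0,"dz": 0,"wx": 0,"wy": 0,"wz": 0,"grip": 0.4}]'

```text
clock: 36.3
tcp_pos: [488.5, 49.6, 209.7]
tool_rot: [[-1.0, -0.0, 0.001], [-0.0, 1.0, -0.0], [-0.001, -0.0, -1.0]]
contact_force: [0.1, -3.1, 5.3]
finger_gap: 47.4
grip_force: 25.0
```

send_rows --rows '[{"dx": 0,"dy": 0,"dz": 0,"wx": 0,"wy": 0,"wz": 0,"grip": 0.66},{"dx": 0,"dy": 0,"dz": 0,"wx": 0,"wy": 0,"wz": 0,"grip": 0.66},{"dx": 0,"dy": 0,"dz": 0,"wx": 0,"wy": 0,"wz": 0,"grip": 0.66},{"dx": 0,"dy": 0,"dz": 0,"wx": 0,"wy": 0,"wz": 0,"grip": 0.66},{"dx": 0,"dy": 0,"dz": -0.3,"wx": 0,"wy": 0,"wz": 0,"grip": 0.66},{"dx": 0,"dy": 0,"dz": -0.5,"wx": 0,"wy": 0,"wz": 0,"grip": 0.66},{"dx": 0,"dy": 0,"dz": -0.8,"wx": 0,"wy": 0,"wz": 0,"grip": 0},{"dx": 0,"dy": 0,"dz": -0.8,"wx": 0,"wy": 0,"wz": 0,"grip": 0},{"dx": 0.5,"dy": 0.4,"dz": 0,"wx": 0,"wy": 0,"wz": 0,"grip": 0},{"dx": 0.5,"dy": 0.3,"dz": 0,"wx": 0,"wy": 0,"wz": 0,"grip": 0},{"dx": 0.5,"dy": 0.3,"dz": 0,"wx": 0,"wy": 0,"wz": 0,"grip": 0},{"dx": 0,"dy": 0,"dz": 0,"wx": 0,"wy": 0,"wz": 0,"grip": 0}]'

```text
clock: 37.5
tcp_pos: [410.7, 100.5, 328.9]
tool_rot: [[-1.0, -0.002, -0.0], [-0.002, 1.0, 0.001], [0.0, 0.001, -1.0]]
contact_force: [-0.4, -0.0, 0.3]
finger_gap: 15.3
grip_force: 0.0
```

Run:
```python
from h import *
import cv2
find(("side","top"),"tub1",.4)
find(("top","side"),"left_knob",.5);find(("top","side"),"right_knob",.5)
print(delta(402,97,24))
print(delta(402,97,24))
a=camera("side")[190:330,220:420]; b=camera("top")[200:310,220:400]
cv2.imwrite("pics/s5.png",cv2.resize(a[:,:,::-1],None,fx=4,fy=4,interpolation=cv2.INTER_CUBIC))
cv2.imwrite("pics/t5.png",cv2.resize(b[:,:,::-1],None,fx=4,fy=4,interpolation=cv2.INTER_CUBIC))
```

```text
side tub1 [([561.1, 48.6, 6.7], 0.91), ([548.0, 144.9, 7.6], 0.88), ([489.7, 50.0, 6.5], 0.83)]
top tub1 [([490.4, 47.2, 8.9], 0.64), ([570.5, 43.9, 11.6], 0.58)]
top left_knob []
side left_knob [([429.0, 97.6, 33.5], 0.61)]
top right_knob [([428.2, -65.8, 35.1], 0.59)]
side right_knob [([426.4, -65.6, 31.3], 0.85), ([609.6, 133.5, 6.9], 0.69)]
t=38.1 tip=[413.1, 99.8, 150.6] gap=0.2 yaw=180.0 d=[0.221, -0.056, 2.532]
t=38.1 tip=[413.1, 99.8, 150.6] gap=0.2 yaw=180.0 d=[0.221, -0.056, 2.532]
```

View pics/s5.png

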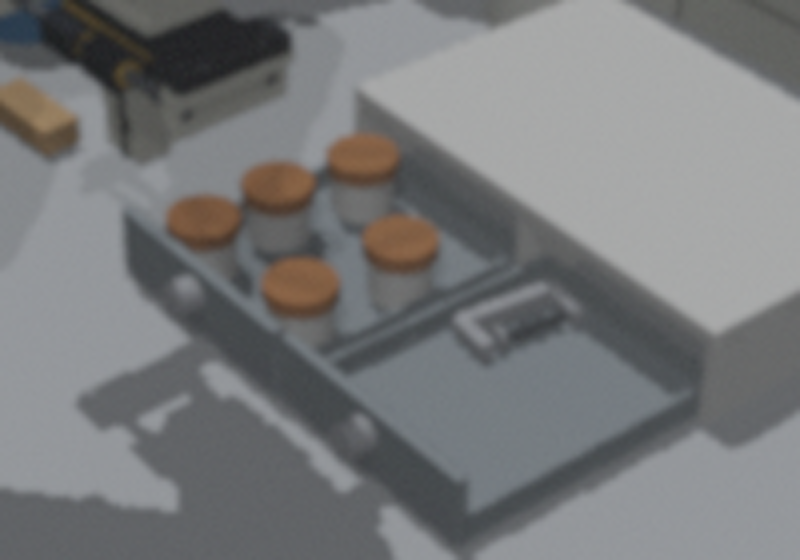

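View pics/t5.png

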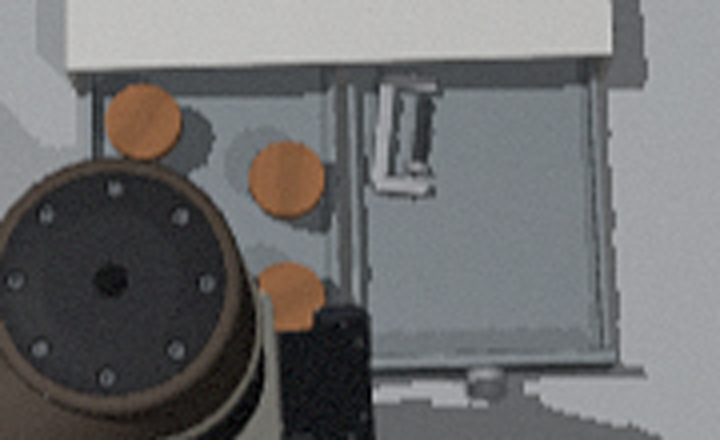

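All five tubs stand upright in the left drawer with lids seated: side crop (203,240), (278,205), (363,175), (400,260) and (300,300). The clamp is untouched at about (520,320). Next I push the left drawer in at its knob.

send_rows --rows '[{"dx": 0.2,"dy": -0.05,"dz": 0.3,"wx": 0,"wy": 0,"wz": 0,"grip": 0},{"dx": 0,"dy": 0,"dz": 0.6,"wx": 0,"wy": 0,"wz": 0,"grip": 0},{"dx": 0,"dy": 0,"dz": 0.6,"wx": 0,"wy": 0,"wz": 0,"grip": 0},{"dx": 0,"dy": 0,"dz": 0.6,"wx": 0,"wy": 0,"wz": 0,"grip": 0},{"dx": 0,"dy": 0,"dz": 0.3,"wx": 0,"wy": 0,"wz": 0,"grip": 0},{"dx": 0,"dy": 0,"dz": 0.1,"wx": 0,"wy": 0,"wz": 0,"grip": 0},{"dx": 0,"dy": 0,"dz": 0,"wx": 0,"wy": 0,"wz": 0,"grip": 0},{"dx": 0,"dy": 0,"dz": 0,"wx": 0,"wy": 0,"wz": 0,"grip": 0}]'

```text
clock: 39.0
tcp_pos: [403.3, 97.8, 204.4]
tool_rot: [[-1.0, -0.0, 0.001], [-0.0, 1.0, 0.001], [-0.001, 0.001, -1.0]]
contact_force: [-0.1, 0.3, -0.3]
finger_gap: 0.3
grip_force: 0.0
```

send_rows --rows '[{"dx": -0.05,"dy": 0,"dz": 0,"wx": 0,"wy": 0,"wz": 0,"grip": 0},{"dx": -0.08,"dy": 0,"dz": 0,"wx": 0,"wy": 0,"wz": 0,"grip": 0},{"dx": -0.08,"dy": 0,"dz": 0,"wx": 0,"wy": 0,"wz": 0,"grip": 0},{"dx": -0.1,"dy": 0,"dz": 0,"wx": 0,"wy": 0,"wz": 0,"grip": 0},{"dx": -0.12,"dy": 0,"dz": 0,"wx": 0,"wy": 0,"wz": 0,"grip": 0},{"dx": -0.15,"dy": 0,"dz": 0,"wx": 0,"wy": 0,"wz": 0,"grip": 0},{"dx": -0.15,"dy": 0,"dz": 0,"wx": 0,"wy": 0,"wz": 0,"grip": 0},{"dx": -0.15,"dy": 0,"dz": 0,"wx": 0,"wy": 0,"wz": 0,"grip": 0},{"dx": -0.15,"dy": 0,"dz": 0,"wx": 0,"wy": 0,"wz": 0,"grip": 0},{"dx": -0.15,"dy": 0,"dz": 0,"wx": 0,"wy": 0,"wz": 0,"grip": 0},{"dx": -0.15,"dy": 0,"dz": 0,"wx": 0,"wy": 0,"wz": 0,"grip": 0},{"dx": -0.15,"dy": 0,"dz": 0,"wx": 0,"wy": 0,"wz": 0,"grip": 0}]'

```text
clock: 40.2
tcp_pos: [477.5, 97.4, 203.6]
tool_rot: [[-1.0, -0.0, -0.0], [-0.0, 1.0, -0.0], [0.0, -0.0, -1.0]]
contact_force: [-1.4, -1.4, -0.3]
finger_gap: 0.5
grip_force: 0.9
```

send_rows --rows '[{"dx": -0.15,"dy": 0,"dz": 0,"wx": 0,"wy": 0,"wz": 0,"grip": 0},{"dx": -0.17,"dy": 0,"dz": 0,"wx": 0,"wy": 0,"wz": 0,"grip": 0},{"dx": -0.17,"dy": 0,"dz": 0,"wx": 0,"wy": 0,"wz": 0,"grip": 0},{"dx": -0.17,"dy": 0,"dz": 0,"wx": 0,"wy": 0,"wz": 0,"grip": 0},{"dx": -0.17,"dy": 0,"dz": 0,"wx": 0,"wy": 0,"wz": 0,"grip": 0},{"dx": -0.17,"dy": 0,"dz": 0,"wx": 0,"wy": 0,"wz": 0,"grip": 0},{"dx": -0.17,"dy": 0,"dz": 0,"wx": 0,"wy": 0,"wz": 0,"grip": 0},{"dx": -0.17,"dy": 0,"dz": 0,"wx": 0,"wy": 0,"wz": 0,"grip": 0},{"dx": -0.15,"dy": 0,"dz": 0,"wx": 0,"wy": 0,"wz": 0,"grip": 0},{"dx": -0.12,"dy": 0,"dz": 0,"wx": 0,"wy": 0,"wz": 0,"grip": 0},{"dx": -0.1,"dy": 0,"dz": 0,"wx": 0,"wy": 0,"wz": 0,"grip": 0}]'

```text
clock: 41.3
tcp_pos: [563.0, 97.5, 203.7]
tool_rot: [[-1.0, -0.0, 0.0], [-0.0, 1.0, 0.0], [-0.0, 0.0, -1.0]]
contact_force: [-2.0, -1.0, 0.1]
finger_gap: 0.4
grip_force: 0.9
```

Run:
```python
from h import *
import cv2
find(("side",),"left_knob",.3);find(("side",),"left_floor",.3);print(delta(600,97,26))
a=camera("side")[170:310,220:420]
cv2.imwrite("pics/s6.png",cv2.resize(a[:,:,::-1],None,fx=4,fy=4,interpolation=cv2.INTER_CUBIC))
```

```text
side left_knob [([576.2, 92.3, 34.4], 0.75)]
side left_floor []
t=41.5 tip=[562.8, 97.8, 25.9] gap=0.4 yaw=-180.0 d=[-0.744, -0.015, -0.001]
```

View pics/s6.png

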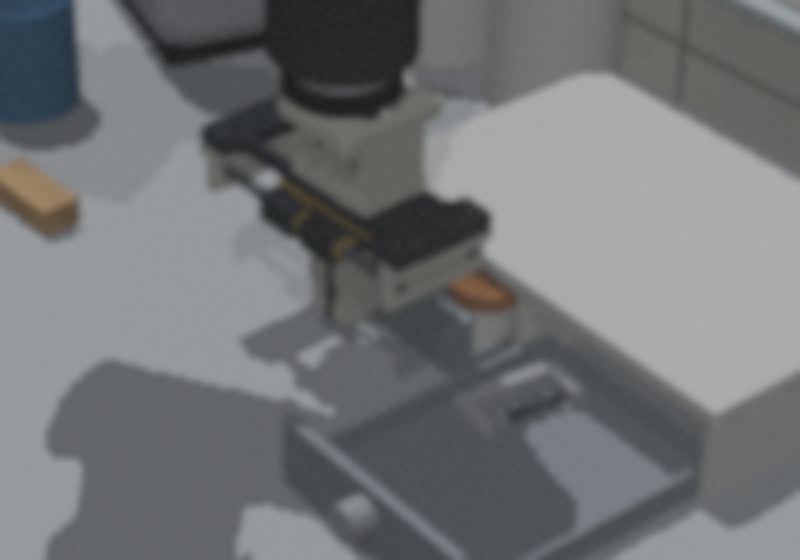

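Drawer mostly in, with one tub at crop (482,300) passing under the opening. I push the rest slowly.

send_rows --rows '[{"dx": -0.1,"dy": 0,"dz": 0,"wx": 0,"wy": 0,"wz": 0,"grip": 0},{"dx": -0.12,"dy": 0,"dz": 0,"wx": 0,"wy": 0,"wz": 0,"grip": 0},{"dx": -0.12,"dy": 0,"dz": 0,"wx": 0,"wy": 0,"wz": 0,"grip": 0},{"dx": -0.1,"dy": 0,"dz": 0,"wx": 0,"wy": 0,"wz": 0,"grip": 0},{"dx": -0.08,"dy": 0,"dz": 0,"wx": 0,"wy": 0,"wz": 0,"grip": 0},{"dx": -0.06,"dy": 0,"dz": 0,"wx": 0,"wy": 0,"wz": 0,"grip": 0},{"dx": -0.04,"dy": 0,"dz": 0,"wx": 0,"wy": 0,"wz": 0,"grip": 0},{"dx": -0.04,"dy": 0,"dz": 0,"wx": 0,"wy": 0,"wz": 0,"grip": 0}]'

```text
clock: 42.35
tcp_pos: [595.4, 97.4, 203.6]
tool_rot: [[-1.0, -0.0, -0.0], [-0.0, 1.0, -0.0], [0.0, -0.0, -1.0]]
contact_force: [-1.0, -2.4, 0.2]
finger_gap: 0.3
grip_force: 0.8
```

send_rows --rows '[{"dx": -0.04,"dy": 0,"dz": 0,"wx": 0,"wy": 0,"wz": 0,"grip": 0},{"dx": -0.04,"dy": 0,"dz": 0,"wx": 0,"wy": 0,"wz": 0,"grip": 0},{"dx": -0.04,"dy": 0,"dz": 0,"wx": 0,"wy": 0,"wz": 0,"grip": 0},{"dx": -0.04,"dy": 0,"dz": 0,"wx": 0,"wy": 0,"wz": 0,"grip": 0}]'

```text
clock: 42.75
tcp_pos: [600.9, 97.4, 203.4]
tool_rot: [[-1.0, 0.001, -0.006], [0.001, 1.0, -0.001], [0.006, -0.001, -1.0]]
contact_force: [-21.0, 5.6, 15.6]
finger_gap: 0.5
grip_force: 10.5
```

send_rows --rows '[{"dx": -0.02,"dy": 0,"dz": 0,"wx": 0,"wy": 0,"wz": 0,"grip": 0},{"dx": 0,"dy": 0,"dz": 0,"wx": 0,"wy": 0,"wz": 0,"grip": 0}]'

```text
clock: 42.95
tcp_pos: [601.2, 97.4, 203.4]
tool_rot: [[-1.0, 0.001, -0.008], [0.001, 1.0, -0.001], [0.008, -0.001, -1.0]]
contact_force: [-19.6, 4.3, 12.9]
finger_gap: 0.6
grip_force: 9.6
```

send_rows --rows '[{"dx": 0.2,"dy": 0,"dz": 0,"wx": 0,"wy": 0,"wz": 0,"grip": 0},{"dx": 0.5,"dy": 0,"dz": 0,"wx": 0,"wy": 0,"wz": 0,"grip": 0},{"dx": 0.5,"dy": 0,"dz": -0.5,"wx": 0,"wy": 0,"wz": 0,"grip": 0},{"dx": 0.5,"dy": 0,"dz": -0.6,"wx": 0,"wy": 0,"wz": 0,"grip": 0},{"dx": 0.8,"dy": 0,"dz": -0.6,"wx": 0,"wy": 0,"wz": 0,"grip": 0},{"dx": 0.8,"dy": -0.5,"dz": 0,"wx": 0,"wy": 0,"wz": 0,"grip": 0},{"dx": 0.7,"dy": -0.7,"dz": 0,"wx": 0,"wy": 0,"wz": 0,"grip": 0},{"dx": 0,"dy": -0.7,"dz": 0,"wx": 0,"wy": 0,"wz": 0,"grip": 0},{"dx": 0,"dy": -0.7,"dz": 0,"wx": 0,"wy": 0,"wz": 0,"grip": 0},{"dx": 0,"dy": -0.6,"dz": 0,"wx": 0,"wy": 0,"wz": 0,"grip": 0},{"dx": 0,"dy": 0,"dz": 0,"wx": 0,"wy": 0,"wz": 0,"grip": 0}]'

```text
clock: 44.05
tcp_pos: [404.4, -64.6, 289.2]
tool_rot: [[-1.0, 0.002, 0.002], [0.002, 1.0, 0.0], [-0.002, 0.0, -1.0]]
contact_force: [0.5, 0.1, 0.1]
finger_gap: 0.6
grip_force: 0.0
```

Run:
```python
from h import *
import cv2
find(("side","top"),"left_knob",.3);find(("side","top"),"right_knob",.3);print(delta(402,-69,25))
a=camera("side")[170:310,220:420]
cv2.imwrite("pics/s7.png",cv2.resize(a[:,:,::-1],None,fx=4,fy=4,interpolation=cv2.INTER_CUBIC))
```

```text
side left_knob [([611.2, 91.6, 34.8], 0.8)]
top left_knob [([612.2, 91.8, 32.9], 0.66)]
side right_knob [([425.8, -63.0, 31.4], 0.66)]
top right_knob [([743.1, 6.2, -1.2], 0.55)]
t=44.5 tip=[404.7, -61.8, 110.8] gap=0.3 yaw=-179.9 d=[0.054, -0.143, 1.716]
```

View pics/s7.png

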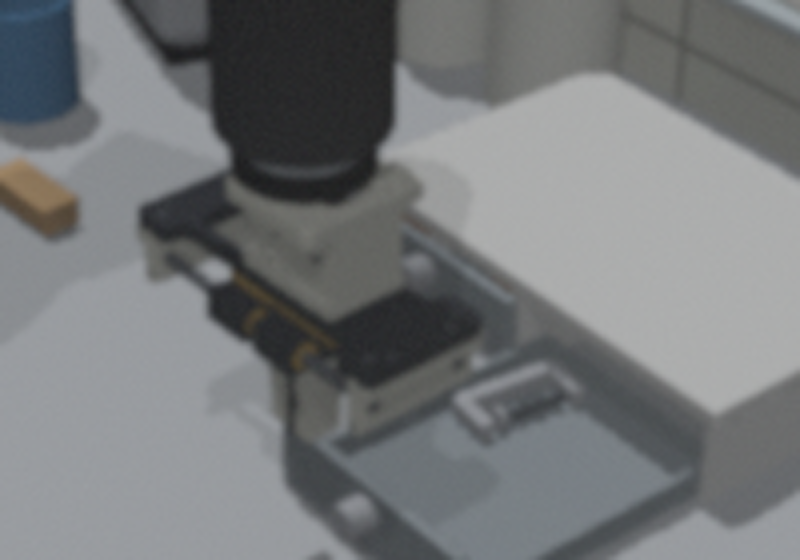

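The left drawer is nearly closed, with its knob at crop (420,268), and a thin brownish line shows by the panel at (430,228). I'll close the clamp drawer the same way and compare where each one stops.

send_rows --rows '[{"dx": 0.04,"dy": -0.1,"dz": 0.3,"wx": 0,"wy": 0,"wz": 0,"grip": 0},{"dx": 0,"dy": 0,"dz": 0.6,"wx": 0,"wy": 0,"wz": 0,"grip": 0},{"dx": 0,"dy": 0,"dz": 0.5,"wx": 0,"wy": 0,"wz": 0,"grip": 0},{"dx": 0,"dy": 0,"dz": 0.3,"wx": 0,"wy": 0,"wz": 0,"grip": 0},{"dx": 0,"dy": 0,"dz": 0,"wx": 0,"wy": 0,"wz": 0,"grip": 0},{"dx": -0.06,"dy": 0,"dz": 0,"wx": 0,"wy": 0,"wz": 0,"grip": 0},{"dx": -0.08,"dy": 0,"dz": 0,"wx": 0,"wy": 0,"wz": 0,"grip": 0},{"dx": -0.1,"dy": 0,"dz": 0,"wx": 0,"wy": 0,"wz": 0,"grip": 0},{"dx": -0.12,"dy": 0,"dz": 0,"wx": 0,"wy": 0,"wz": 0,"grip": 0},{"dx": -0.16,"dy": 0,"dz": 0,"wx": 0,"wy": 0,"wz": 0,"grip": 0},{"dx": -0.18,"dy": 0,"dz": 0,"wx": 0,"wy": 0,"wz": 0,"grip": 0},{"dx": -0.2,"dy": 0,"dz": 0,"wx": 0,"wy": 0,"wz": 0,"grip": 0}]'

```text
clock: 45.7
tcp_pos: [448.1, -67.7, 203.7]
tool_rot: [[-1.0, 0.0, -0.0], [0.0, 1.0, -0.0], [0.0, -0.0, -1.0]]
contact_force: [-1.4, -0.4, 0.5]
finger_gap: 0.8
grip_force: 0.9
```

send_rows --rows '[{"dx": -0.2,"dy": 0,"dz": 0,"wx": 0,"wy": 0,"wz": 0,"grip": 0},{"dx": -0.2,"dy": 0,"dz": 0,"wx": 0,"wy": 0,"wz": 0,"grip": 0},{"dx": -0.2,"dy": 0,"dz": 0,"wx": 0,"wy": 0,"wz": 0,"grip": 0},{"dx": -0.2,"dy": 0,"dz": 0,"wx": 0,"wy": 0,"wz": 0,"grip": 0},{"dx": -0.2,"dy": 0,"dz": 0,"wx": 0,"wy": 0,"wz": 0,"grip": 0},{"dx": -0.2,"dy": 0,"dz": 0,"wx": 0,"wy": 0,"wz": 0,"grip": 0},{"dx": -0.2,"dy": 0,"dz": 0,"wx": 0,"wy": 0,"wz": 0,"grip": 0},{"dx": -0.2,"dy": 0,"dz": 0,"wx": 0,"wy": 0,"wz": 0,"grip": 0},{"dx": -0.2,"dy": 0,"dz": 0,"wx": 0,"wy": 0,"wz": 0,"grip": 0},{"dx": -0.2,"dy": 0,"dz": 0,"wx": 0,"wy": 0,"wz": 0,"grip": 0},{"dx": -0.2,"dy": 0,"dz": 0,"wx": 0,"wy": 0,"wz": 0,"grip": 0}]'

```text
clock: 46.8
tcp_pos: [558.3, -67.5, 203.8]
tool_rot: [[-1.0, -0.0, 0.0], [-0.0, 1.0, -0.0], [-0.0, -0.0, -1.0]]
contact_force: [-1.6, -1.8, -0.4]
finger_gap: 0.7
grip_force: 0.9
```

send_rows --rows '[{"dx": -0.2,"dy": 0,"dz": 0,"wx": 0,"wy": 0,"wz": 0,"grip": 0},{"dx": -0.2,"dy": 0,"dz": 0,"wx": 0,"wy": 0,"wz": 0,"grip": 0},{"dx": -0.15,"dy": 0,"dz": 0,"wx": 0,"wy": 0,"wz": 0,"grip": 0},{"dx": -0.1,"dy": 0,"dz": 0,"wx": 0,"wy": 0,"wz": 0,"grip": 0},{"dx": -0.06,"dy": 0,"dz": 0,"wx": 0,"wy": 0,"wz": 0,"grip": 0},{"dx": -0.04,"dy": 0,"dz": 0,"wx": 0,"wy": 0,"wz": 0,"grip": 0},{"dx": -0.02,"dy": 0,"dz": 0,"wx": 0,"wy": 0,"wz": 0,"grip": 0},{"dx": -0.02,"dy": 0,"dz": 0,"wx": 0,"wy": 0,"wz": 0,"grip": 0},{"dx": 0,"dy": 0,"dz": 0,"wx": 0,"wy": 0,"wz": 0,"grip": 0}]'

```text
clock: 47.7
tcp_pos: [594.7, -67.5, 203.5]
tool_rot: [[-1.0, 0.001, -0.005], [0.001, 1.0, -0.0], [0.005, -0.0, -1.0]]
contact_force: [-11.1, 1.3, 7.1]
finger_gap: 0.3
grip_force: 5.3
```

send_rows --rows '[{"dx": -0.03,"dy": 0,"dz": 0,"wx": 0,"wy": 0,"wz": 0,"grip": 0},{"dx": -0.03,"dy": 0,"dz": 0,"wx": 0,"wy": 0,"wz": 0,"grip": 0},{"dx": 0,"dy": 0,"dz": 0,"wx": 0,"wy": 0,"wz": 0,"grip": 0}]'

```text
clock: 48.0
tcp_pos: [595.7, -67.7, 203.0]
tool_rot: [[-1.0, 0.001, -0.01], [0.001, 1.0, -0.0], [0.01, -0.0, -1.0]]
contact_force: [-19.1, 3.2, 12.2]
finger_gap: 0.5
grip_force: 9.3
```

Solid stop at about 596. I back off with the arm raised clear and inspect both fronts.

send_rows --rows '[{"dx": 0.2,"dy": 0,"dz": 0,"wx": 0,"wy": 0,"wz": 0,"grip": 0},{"dx": 0.5,"dy": 0,"dz": 0,"wx": 0,"wy": 0,"wz": 0,"grip": 0},{"dx": 0.6,"dy": 0,"dz": -0.5,"wx": 0,"wy": 0,"wz": 0,"grip": 0},{"dx": 0.6,"dy": 0,"dz": -0.7,"wx": 0,"wy": 0,"wz": 0,"grip": 0},{"dx": 0.6,"dy": -0.5,"dz": -0.8,"wx": 0,"wy": 0,"wz": 0,"grip": 0},{"dx": 0.3,"dy": -0.8,"dz": -0.8,"wx": 0,"wy": 0,"wz": 0,"grip": 0},{"dx": 0.1,"dy": -0.8,"dz": -0.8,"wx": 0,"wy": 0,"wz": 0,"grip": 0},{"dx": 0,"dy": -0.8,"dz": -0.5,"wx": 0,"wy": 0,"wz": 0,"grip": 0},{"dx": 0,"dy": -0.8,"dz": 0,"wx": 0,"wy": 0,"wz": 0,"grip": 0},{"dx": 0,"dy": -0.8,"dz": 0,"wx": 0,"wy": 0,"wz": 0,"grip": 0},{"dx": 0,"dy": 0,"dz": 0,"wx": 0,"wy": 0,"wz": 0,"grip": 0}]'

```text
clock: 49.1
tcp_pos: [460.8, -282.6, 394.2]
tool_rot: [[-1.0, 0.003, 0.002], [0.003, 1.0, -0.001], [-0.002, -0.001, -1.0]]
contact_force: [0.2, 0.1, -1.0]
finger_gap: 0.5
grip_force: 0.0
```

Run:
```python
from h import *
import cv2
find(("side","top"),"left_knob",.3);find(("side","top"),"right_knob",.3);find(("side","top"),"organiser",.3);print(delta(402,-69,25))
b=camera("top")[120:240,220:390];cv2.imwrite("pics/t8.png",cv2.resize(b[:,:,::-1],None,fx=4.7,fy=4.7,interpolation=cv2.INTER_CUBIC))
a=camera("side")[180:300,270:470]
cv2.imwrite("pics/s8.png",cv2.resize(a[:,:,::-1],None,fx=4,fy=4,interpolation=cv2.INTER_CUBIC))
```

```text
side left_knob [([613.2, 92.3, 35.9], 0.92)]
top left_knob [([610.6, 89.1, 33.5], 0.87)]
side right_knob [([607.4, -68.8, 30.2], 0.95)]
top right_knob [([744.0, 7.7, -1.4], 0.57)]
side organiser [([745.4, 3.5, -1.2], 0.61), ([586.5, 488.2, -4.4], 0.61)]
top organiser [([741.5, 6.8, -2.8], 0.97)]
t=49.7 tip=[461.1, -278.8, 216.0] gap=0.7 yaw=-179.9 d=[1.178, 4.197, 3.82]
```

View pics/s8.png

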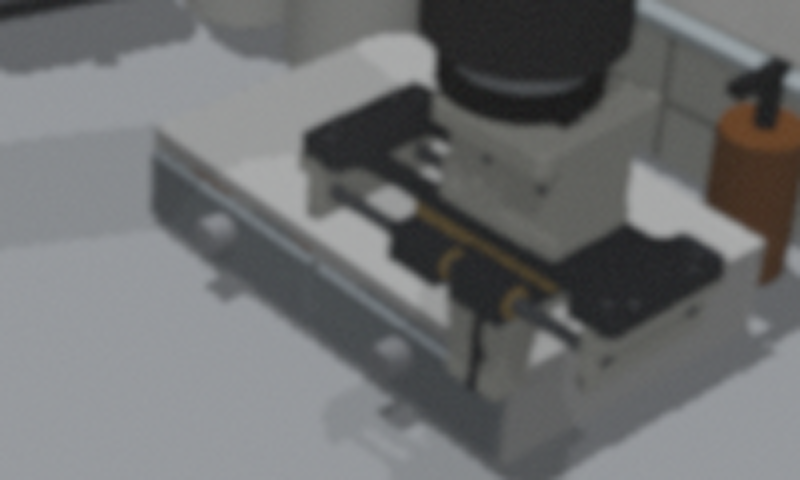

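View pics/t8.png

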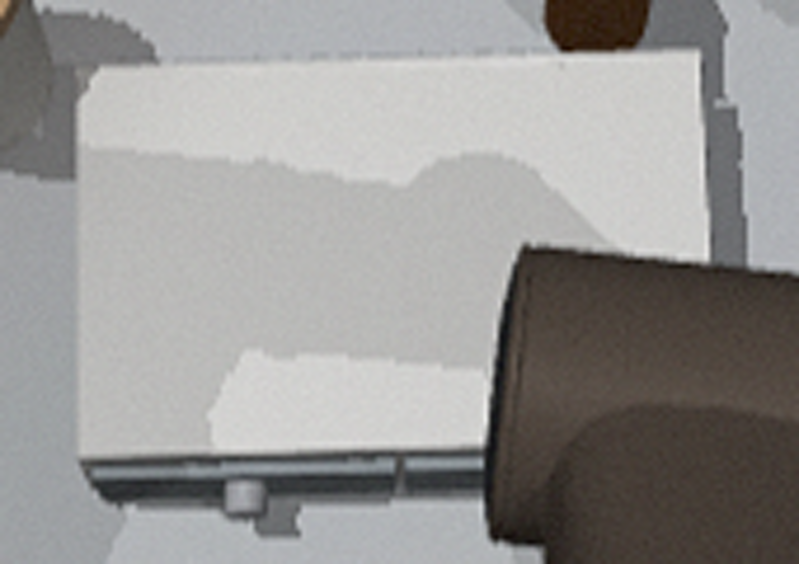

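Side crop: both panels lie in one straight plane flush against the front, with knobs at (218,232) and (392,350). The top crop agrees. With the organiser's yaw of about 2°, the knob positions match fully home (-136 mm from its centre), and both drawers stopped hard. Handing in.

```bash
python3 -c "
from rig import *
print(sign_off())"
```

```text
the job is handed in; nothing more can be done
None
```

The job is handed in: I pressed all four lids down, stood the tubs upright in the left drawer beside the stored tub, left the clamp in the right drawer, and pushed both drawers home to a hard stop; no verdict came back.

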